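# Unlock, load and lock the eyelet-die block

### The arm

A 6-joint arm with a two-finger parallel gripper is mounted at the origin on the work surface; the furniture and walls round the work are solid. World frame = base frame: x ahead of the robot, y to its left, z up, the work surface at z = 0. Lengths are in mm, angles in rad, forces in N, time in s.
With the tool pointing down it reaches from about 275 to 1000 mm from the base axis. Payload 8.4 kg.
Tool frame: the origin (TCP) lies between the finger pads; the fingertips stand r.finger_overhang ahead of it and the grasp point (between the pads) is the TCP (r.finger_overhang is the distance from the TCP to the fingertips, in mm); z points along the fingers, y is the line along which they close (so a half turn about z gives the same grasp; the last joint's range is limited). The gripper opens to 85 mm and grips with 20 to 120 N. Pads are 22 mm wide; open, the fingers measure 114 mm over their backs; the gripper's body (76 mm by 85 mm) begins 54 mm behind the grasp point. The pads swing forward as they close: fully open they stand 13 mm farther back than shut.
Start: joints at [-1.152, 0.353, 1.633, -0, 1.155, -0.002], TCP at [255.306, -570.48, 250.281] pointing down, gripper open.
Joint ranges: [-2.63, 2.63], [-0.92, 2.1], [0.06, 2.66], [-1.3, 4.44], [0, 2.69], [-3.02, 3.02]. Speed limits (rad/s): [2.22, 2.22, 2.79, 3.14, 3.14, 3.14].

### API

Orientations are given as [roll, pitch, yaw] about the fixed x, y, z axes, in that order (R = Rz(yaw) Ry(pitch) Rx(roll)).
In Python, from rig import r, cams, sign_off gives the robot as it stands.
- The arm moves only by the shell command python3 -m crank 'ROWS' [FORCE]. ROWS is JSON, a list of rows, each a list of 7 numbers: the shift along the tool's x, y, z in m, then the turn, a rotation vector about the tool's x, y, z in rad, then the closure, from 0 (fully open) to 1 (shut). In form: [[dx, dy, dz, ax, ay, az, gripper], ...]. A call has 1 to 5 rows; each row is the pose to reach, as a shift and turn from the pose commanded when the call began, along the tool's axes at that moment; what a row does not reach only later rows make up. A row lasts 1/10 s, in which the tool goes at most 50 mm and 8.59 degrees, less where a joint would pass 70% of its speed; a pose out of reach is approached as far as the arm can. A call with a gripper value outside its range is refused whole. The fingers move at their own pace and stop on an object; FORCE is the grip in N (left out, the last holds). Time passes only in rows, so rows that repeat a pose let the fingers close. It gives the time, the measured TCP pose, the force, the opening and the grip force at its end, in the units of the state.
- r.sense(): the state, without advancing time (a new reading comes with each control period).
- cams.grab_frame(name): name is "side" or "top"; returns a dict with "image" (420x560x3 uint8, red, green, blue), "fx", "fy", "cx", "cy" (pixels), "position" and "orientation" of the camera in the world. Camera axes: x right, y down, z forward; pixel columns grow to the right and rows downward; lengths in mm; the calibration is good to about 2 mm. A picture is of the moment at which its call begins. There is no depth.
- sign_off(): hands the job in; it is judged then, once.
The state is a dict: "clock": time; "qpos": joint angles; "qvel": joint speeds; "joint_efforts": joint torques, N m; "eef_pos": TCP position; "tcp_rot": TCP orientation; "contact_force": force on the tool from outside, world axes, zero at the start; "wrist_torque": the same for the moment, N m; "opening": opening from 0.0 (shut) to 1.0 (fully open); "grasp_force": force on a finger pad.
Only numpy, scipy, OpenCV 4.12 (cv2) and the standard library are available. Lean on these libraries where they do the work, as an engineer would, in place of code of your own. Each camera call takes 0.05 s, during which the arm holds its last target. There are 200 camera calls.

### The job

Open the lock of the green die block with the red-handled key from the wooden stand: turn the shank until it drops fully into the bore, then turn the lock anticlockwise to its stop. Next stand every eyelet die from the bench in a hexagonal nest of the block, one to a nest, working each about until it drops fully home; then turn the lock clockwise to its stop with the key and put the key back in its stand, fully down. Leave the white pot, the roll of tape and the thread spool where they are.

Things in the scene. Friction and masses are not known exactly. Their poses are not given: they have to be found in the camera images.
- die_brass_c (a point): Centre (33 mm above the underside) of the brass-yellow eyelet die; may be absent. Hexagonal foot 48 mm across flats, 20 mm high, 2 mm chamfer below; on it a round stem 26 mm in diameter up to 64 mm (small nib to 66). 0.16 kg. z up when it stands; x points to a corner of the hexagon. Stands loose on the bench at the start. All dies alike but for colour.
- die_steel_c (a point): Centre (33 mm above the underside) of the bright steel eyelet die; may be absent. Hexagonal foot 48 mm across flats, 20 mm high, 2 mm chamfer below; on it a round stem 26 mm in diameter up to 64 mm (small nib to 66). 0.16 kg. z up when it stands; x points to a corner of the hexagon. Stands loose on the bench at the start. All dies alike but for colour.
- die_copper_c (a point): Centre (33 mm above the underside) of the copper-red eyelet die; may be absent. Hexagonal foot 48 mm across flats, 20 mm high, 2 mm chamfer below; on it a round stem 26 mm in diameter up to 64 mm (small nib to 66). 0.16 kg. z up when it stands; x points to a corner of the hexagon. Stands loose on the bench at the start. All dies alike but for colour.
- die_black_c (a point): Centre (33 mm above the underside) of the dark grey steel eyelet die; may be absent. Hexagonal foot 48 mm across flats, 20 mm high, 2 mm chamfer below; on it a round stem 26 mm in diameter up to 64 mm (small nib to 66). 0.16 kg. z up when it stands; x points to a corner of the hexagon. Stands loose on the bench at the start. All dies alike but for colour.
- nest_0 (a point): Centre of the floor (8 mm above the bench) of hexagonal nest 0, first from the right of a row of four 82 mm apart on the fixed green die block. Pocket 51.5 mm across flats, 14 mm deep (rim 22 mm above the bench), walls 6 mm; x points to a corner. Any die fits. A die home has its centre 33 mm above this point; not home, 14 mm higher or tilted.
- nest_1 (a point): Centre of the floor (8 mm above the bench) of hexagonal nest 1, second from the right of a row of four 82 mm apart on the fixed green die block. Pocket 51.5 mm across flats, 14 mm deep (rim 22 mm above the bench), walls 6 mm; x points to a corner. Any die fits. A die home has its centre 33 mm above this point; not home, 14 mm higher or tilted.
- nest_2 (a point): Centre of the floor (8 mm above the bench) of hexagonal nest 2, third from the right of a row of four 82 mm apart on the fixed green die block. Pocket 51.5 mm across flats, 14 mm deep (rim 22 mm above the bench), walls 6 mm; x points to a corner. Any die fits. A die home has its centre 33 mm above this point; not home, 14 mm higher or tilted.
- nest_3 (a point): Centre of the floor (8 mm above the bench) of hexagonal nest 3, fourth from the right of a row of four 82 mm apart on the fixed green die block. Pocket 51.5 mm across flats, 14 mm deep (rim 22 mm above the bench), walls 6 mm; x points to a corner. Any die fits. A die home has its centre 33 mm above this point; not home, 14 mm higher or tilted.
- lock_bore (a point): Centre of the floor (14 mm above the bench) of the bore in the square aluminium lock, 46 x 46 mm, top 40 mm above the bench, on the die block 90 mm from the row of nests, on the robot's side. Bore 27.5 mm (along x of this point) by 17.5 mm (along y), 26 mm deep, open above. The point turns with the lock. A key fully home has its tip on this floor.
- cam_lock (a joint): Angle of the lock (rad): 1.05 to 1.4 at the start (locked). It grows as the lock turns clockwise seen from above; stops at 0 (open) and 1.4 (locked). It stays where it is left; turning takes about 0.2 N m; the key has 0.15 rad of play in it. Its yellow pointer points to the white dot at 0, to the red dot when locked.
- key_grip (a point): Centre of the key's handle: a red bar 74 mm long (along x), 16 mm wide (y), 24 mm high, on a steel shank 24 mm (x) by 14 mm (y) whose tip is 62 mm below this point; 0.14 kg. z up when it stands. Half a turn round it fits as well. At the start it stands loose and upright in the wooden key stand.
- stand_socket (a point): Centre of the socket floor of the wooden key stand (fixed block 70 x 56 mm, 34 mm high). The floor is 4 mm above the bench; the socket is 29 mm (along x) by 19 mm (along y), 30 mm deep, with a 2 mm chamfer at its mouth.
- pill_bottle: Bystander, not to be disturbed: white pot with a screw cap, 55 mm across, 78 mm tall; origin at the centre of its underside.
- linen_tape: Bystander, not to be disturbed: roll of tan tape lying flat, 66 mm across, 19 mm high; origin at the centre of its underside.
- spool_tall: Bystander, not to be disturbed: white thread spool, 44 mm across, 60 mm tall; origin at the centre of its underside.
- lock_key: The lock key; origin at the centre of the tip of its shank.
Not all that is in view belongs to the job. Leave any purple look-alike of the part that bears die_black_c alone. What is shaped like the lock_key but black is not meant.

How it is judged:
By the outcome, as a careful person would: the job done as asked, in the order asked, and still so for the second after the job is handed in, with the robot touching nothing.
Of die_brass, die_steel, die_copper, die_black only 3 to 4 are there at a start; the rules pass over those that are not, and their reading is None.
At some moment in a run one of die_brass, die_steel, die_copper, die_black may be knocked a few centimetres aside while the robot is not near it.
It also fails if it takes over 210 s, if anything falls off the work surface, if the arm or the gripper's body presses on something with over 40 N, if the wrist force passes 120 N, or if a joint passes its speed limit or range.

## Working session

There is one attempt and no reset: what is moved stays moved. The work goes in short steps, Python scripts to look and compute and a shell command to move; the robot and the scene stay as the last step left them, time stands still between calls to the robot, and variables do not carry over. Pictures are saved under pics/ and viewed, at most 14 in all, crops included, and the job is handed in when it is done.

```bash
ls; mkdir -p pics; python3 - <<'E'
from rig import r,cams
import cv2
s=r.sense();print(s,r.finger_overhang)
for n in("top","side"):
    f=cams.grab_frame(n);print(n,{k:f[k] for k in f if k!="image"})
    cv2.imwrite(f"pics/{n}0.png",f["image"][:,:,::-1])
E
```

```text
pics
{'clock': 0.0, 'qpos': array([-1.15246281e+00,  3.53647278e-01,  1.63413009e+00, -9.02422511e-06,
        1.15519764e+00, -2.39237957e-03]), 'qvel': array([-0.0005201 ,  0.00025123,  0.000609  , -0.00141494,  0.00247266,
       -0.00094519]), 'joint_efforts': array([ 9.14832508e-04, -6.05247331e+01, -3.42060828e+01,  2.28018948e-06,
        9.48176341e-03, -2.86255329e-05]), 'eef_pos': array([ 255.0849288 , -570.08644788,  249.56393516]), 'tcp_rot': array([-3.14021028e+00,  4.94384433e-06,  4.20729545e-01]), 'contact_force': array([ 0.37388678, -0.41794096, -0.78171416]), 'wrist_torque': array([-0.03611097, -0.00525925, -0.01826471]), 'grasp_force': 0.0, 'opening': 1.002034309936816} 19.0
top {'fx': 394.39847712131325, 'fy': 394.39847712131325, 'cx': 278.7391058017651, 'cy': 207.60800707368054, 'position': array([ 349.75030416,   58.90371413, 1063.2343994 ]), 'orientation': array([-2.92999193e+00, -6.56358432e-04, -1.58016842e+00])}
side {'fx': 404.81516391667736, 'fy': 404.81516391667736, 'cx': 276.07979350941855, 'cy': 210.94077730960544, 'position': array([203.04087145, 902.19454496, 678.6576585 ]), 'orientation': array([-2.16797316,  0.02135422, -2.7398543 ])}
```

View pics/top0.png

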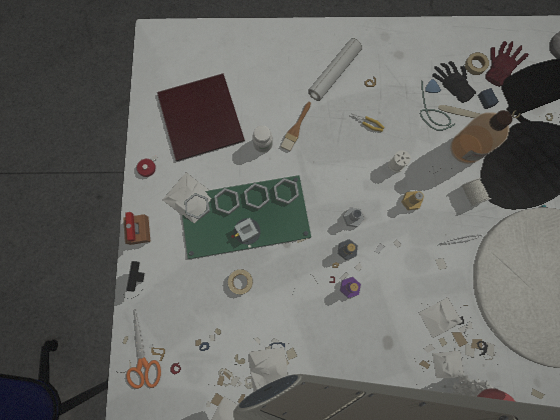

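View pics/side0.png

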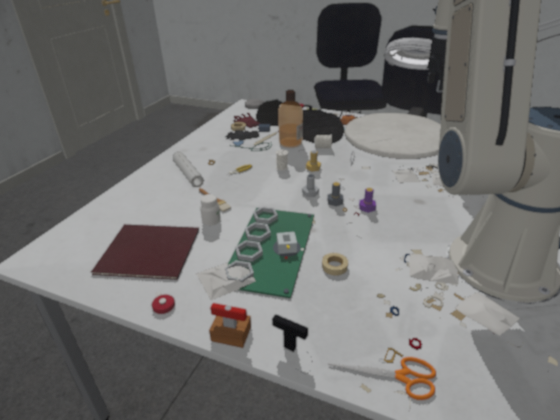

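The top view shows the stand with the red key at (137,228), the block at (247,215), nests at (286,190), (256,196), (227,200) and (196,205), and the lock at (244,232). The dies are brass (413,200), steel (352,216) and black (348,248). Purple (350,287) is the decoy, and I see no copper die. Next I'll take enlarged crops for measuring.

```bash
cat > h.py <<'E'
import numpy as np,cv2
from rig import r,cams
from scipy.spatial.transform import Rotation as R
def grab(n): return cams.grab_frame(n)
def ray(f,u,v):
    d=R.from_euler('xyz',f['orientation']).as_matrix()@np.array([(u-f['cx'])/f['fx'],(v-f['cy'])/f['fy'],1.])
    return np.array(f['position']),d
def onz(f,u,v,z):
    p,d=ray(f,u,v);return p+d*(z-p[2])/d[2]
def tri(a,ua,b,ub):
    p,d=ray(a,*ua);q,e=ray(b,*ub);d/=np.linalg.norm(d);e/=np.linalg.norm(e)
    t=np.linalg.lstsq(np.stack([d,-e],1),q-p,rcond=None)[0]
    x,y=p+t[0]*d,q+t[1]*e;return (x+y)/2,np.linalg.norm(x-y)
def proj(f,P):
    c=R.from_euler('xyz',f['orientation']).as_matrix().T@(np.array(P)-f['position'])
    return np.array([f['cx']+f['fx']*c[0]/c[2],f['cy']+f['fy']*c[1]/c[2]])
def blobs(f,lo,hi,roi,amin=8):
    x0,y0,x1,y1=roi;h=cv2.cvtColor(f['image'][y0:y1,x0:x1].copy(),cv2.COLOR_RGB2HSV)
    m=cv2.inRange(h,np.array(lo),np.array(hi))
    cs,_=cv2.findContours(m,cv2.RETR_EXTERNAL,cv2.CHAIN_APPROX_NONE)
    out=[]
    for c in cs:
        if cv2.contourArea(c)>=amin:
            M=cv2.moments(c);out.append((M['m00'],M['m10']/M['m00']+x0,M['m01']/M['m00']+y0,cv2.minAreaRect(c.astype(np.float32)+np.float32([x0,y0]))))
    return sorted(out,key=lambda o:-o[0])
def save(f,roi,s,name):
    x0,y0,x1,y1=roi;cv2.imwrite('pics/'+name,cv2.resize(f['image'][y0:y1,x0:x1,::-1],None,fx=s,fy=s,interpolation=cv2.INTER_CUBIC))
E
python3 - <<'E'
from h import *
t=grab('top');s=grab('side')
a=cv2.resize(t['image'][165:275,115:315,::-1],None,fx=4,fy=4,interpolation=cv2.INTER_CUBIC)
cv2.imwrite('pics/a.png',a)
b=np.zeros((600,800,3),np.uint8)
c=cv2.resize(s['image'][200:350,200:360,::-1],None,fx=4,fy=4,interpolation=cv2.INTER_CUBIC);b[:600,:640]=c
cv2.imwrite('pics/b.png',b)
d=np.vstack([cv2.resize(t['image'][185:305,330:440,::-1],None,fx=2.5,fy=2.5),cv2.resize(s['image'][140:220,290:400,::-1],None,fx=2.5,fy=2.5)]);d=cv2.resize(d,None,fx=1.15,fy=1.15)
cv2.imwrite('pics/c.png',d)
for nm,f,roi in(('top',t,(115,200,160,260)),('side',s,(200,295,260,350))):
    for bl in blobs(f,(0,150,90),(5,255,255),roi)+blobs(f,(174,150,90),(180,255,255),roi): print(nm,bl)
E
```

```text
top (107.5, 129.34108527131784, 225.13178294573643, ((129.48170471191406, 225.83535766601562), (26.061843872070312, 7.619776248931885), 83.6598129272461))
side (279.5, 228.48777579010138, 312.05128205128204, ((228.4124755859375, 311.95953369140625), (34.84962844848633, 10.992835998535156), 10.784297943115234))
```

View pics/a.png

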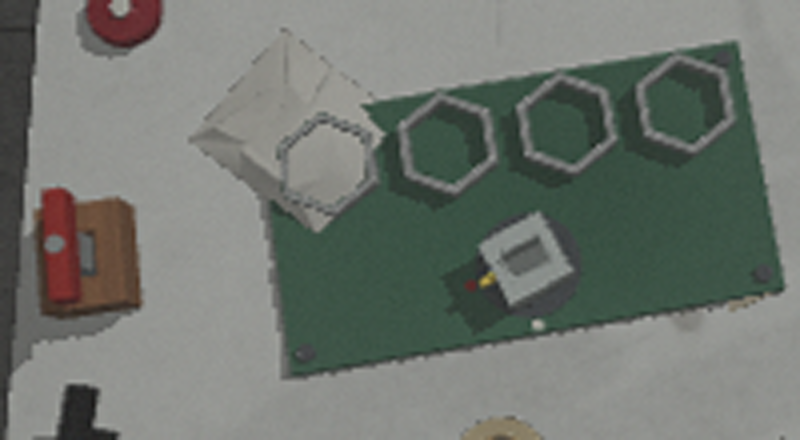

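View pics/b.png

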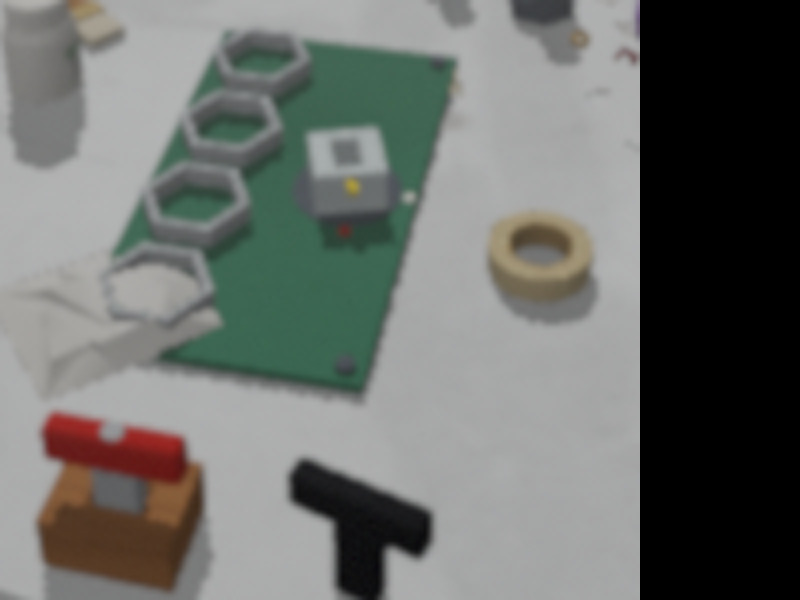

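View pics/c.png

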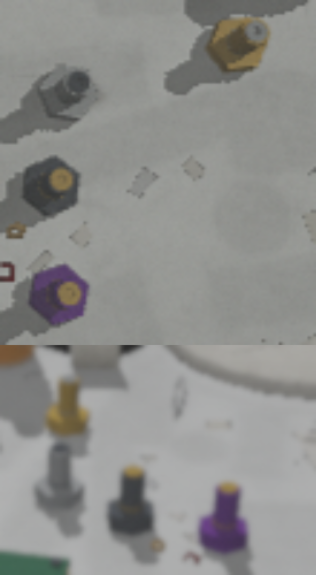

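```bash
cat > m.py <<'E'
from h import *
t=grab('top');s=grab('side')
A=lambda X,Y:(115+X/4-.375,165+Y/4-.375); B=lambda X,Y:(200+X/4-.375,200+Y/4-.375)
Ct=lambda X,Y:(330+X/2.875-.3,185+Y/2.875-.3); Cs=lambda X,Y:(290+X/2.875-.3,140+(Y-345)/2.875-.3)
def pr(n,top,side,z):
    p,e=tri(t,top,s,side);print(n,'topz',onz(t,*top,z).round(1)[:2],'sidez',onz(s,*side,z).round(1)[:2],'tri',p.round(1),round(e,1))
pr('brass',Ct(257,32),Cs(69,383),64);pr('steel',Ct(77,83),Cs(60,447),64);pr('black',Ct(61,180),Cs(134,470),64)
pr('n0',A(685,104),B(264,62),22);pr('n1',A(566,124),B(233,128),22);pr('n2',A(448,144),B(197,203),22);pr('n3',A(327,164),B(160,286),22)
pr('lock',A(527.75,258.5),B(347,154),40);pr('key',A(58,245),B(115,440),78)
pr('handle nib',A(54,243),B(112,431),78)
for nm,p in(('lock corners',[(477,246),(540,211),(578,270),(516,307)]),('bore',[(500,262),(543,236),(553,252),(510,277)])):
    W=np.array([onz(t,*A(*q),40)[:2] for q in p]);print(nm,W.round(0).tolist(),W.mean(0))
    rc=cv2.minAreaRect(W.astype(np.float32));print(rc)
W=np.array([onz(t,*A(*q),78)[:2] for q in[(43,190),(73,190),(80,298),(47,302)]],np.float32);print('handle',W.mean(0),cv2.minAreaRect(W))
W=np.array([onz(t,*A(*q),34)[:2] for q in[(128,200),(141,302),(41,311)]],np.float32);print('stand',W.tolist(),'mid of diag',W[[0,2]].mean(0))
def hexa(nm,f,roi,lo,hi,z,c):
    x0,y0,x1,y1=roi;k=4
    im=cv2.resize(f['image'][y0:y1,x0:x1].copy(),None,fx=k,fy=k,interpolation=cv2.INTER_CUBIC)
    m=cv2.inRange(cv2.cvtColor(im,cv2.COLOR_RGB2HSV),np.array(lo),np.array(hi))
    cs=cv2.findContours(m,cv2.RETR_EXTERNAL,cv2.CHAIN_APPROX_NONE)[0]
    h=max(cs,key=cv2.contourArea);h=cv2.convexHull(h)[:,0]
    W=np.array([onz(f,x0+a/k,y0+b/k,z)[:2] for a,b in h],np.float32)
    mm=((W-W.min(0))*4).astype(np.int32);I=np.zeros((mm[:,1].max()+9,mm[:,0].max()+9),np.uint8);cv2.fillPoly(I,[mm],1)
    pts=np.argwhere(I)[:,::-1]/4+W.min(0);c0=pts.mean(0) if c is None else np.array(c)
    d=pts-c0;zz=(d[:,0]+1j*d[:,1]);ph=np.angle((zz**6).sum())/6
    print(nm,'area',len(pts)/16,'cen',pts.mean(0).round(1),'corner deg mod60',round(np.degrees(ph),1))
G=((0,0,115),(180,70,255))
hexa('n0',t,(270,176,302,206),*G,22,None);hexa('n1',t,(243,180,271,212),*G,22,None);hexa('n2',t,(213,186,242,216),*G,22,None)
hexa('black',t,(334,235,362,264),(0,0,0),(180,255,75),20,None)
hexa('brass',t,(398,185,426,214),(12,90,90),(30,255,255),20,None)
E
python3 m.py
```

```text
brass topz [ 592.4 -310.2] sidez [ 586.5 -294.8] tri [ 593.8 -314.    54.2] 2.1
steel topz [ 546.8 -144.4] sidez [ 546.1 -144.5] tri [ 546.4 -144.5   64. ] 0.7
black topz [ 459.7 -125.9] sidez [ 458.6 -125.6] tri [ 459.2 -126.    63.7] 1.0
n0 topz [620.6  36.2] sidez [613.1  48.9] tri [621.5  35.5  11.7] 3.6
n1 topz [607.3 117.3] sidez [600.6 127.4] tri [607.7 117.3  13.4] 3.5
n2 topz [594.1 197.2] sidez [588.5 206.9] tri [594.8 197.9  13.5] 2.5
n3 topz [580.9 278.7] sidez [575.  283.9] tri [580.1 279.1  16.8] 4.0
lock topz [512.3 141.1] sidez [510.2 146.9] tri [512.7 141.4  35.3] 0.6
key topz [517.6 435.1] sidez [513.3 442.6] tri [517.9 437.4  71.1] 1.9
handle nib topz [518.9 437.7] sidez [517.5 438. ] tri [518.4 437.7  77.5] 1.3
lock corners [[521.0, 174.0], [544.0, 133.0], [504.0, 108.0], [480.0, 149.0]] [512.38076079 141.09906115]
((512.61767578125, 141.31655883789062), (49.5239372253418, 47.13419723510742), 32.42953872680664)
bore [[510.0, 159.0], [527.0, 131.0], [516.0, 125.0], [500.0, 153.0]] [513.4591864  141.90515899]
((513.2758178710938, 141.9127197265625), (12.58987045288086, 32.9450798034668), 31.21929931640625)
handle [517.8644  433.40295] ((518.4657592773438, 433.27655029296875), (72.1890640258789, 20.663414001464844), 6.4837541580200195)
stand [[554.9940795898438, 407.5329895019531], [486.7442626953125, 394.8598937988281], [481.4266052246094, 459.96435546875]] mid of diag [518.2103  433.74866]
n0 area 3265.0625 cen [620.7  35. ] corner deg mod60 9.3
n1 area 3325.625 cen [607.6 116.2] corner deg mod60 10.3
n2 area 3320.5625 cen [594.4 196.8] corner deg mod60 9.6
black area 1399.625 cen [ 456.  -118.7] corner deg mod60 1.2
brass area 876.1875 cen [ 580.8 -313.5] corner deg mod60 1.2
```

```bash
cat > go.py <<'E'
import sys
from h import *
# usage: go.py x y z yaw_deg : prints the tool-frame steps (m, rad) per 5-row call; yaw turned without wrapping past 180 of the way given
a=[float(v) for v in sys.argv[1:5]]
s=r.sense();p=np.array(s['eef_pos'])/1e3;M=R.from_euler('xyz',s['tcp_rot'])
y0=s['tcp_rot'][2];yaw=np.radians(a[3]);d=(yaw-y0+np.pi)%(2*np.pi)-np.pi
T=np.array(a[:3])/1e3;E=R.from_euler('xyz',[np.pi,0,y0+d])
rv=(M.inv()*E).as_rotvec()
n=int(np.ceil(max(np.linalg.norm(T-p)/.24,np.linalg.norm(rv)/.74,.01)))
for k in range(n):
    q=p+(T-p)*k/n;Q=M*R.from_rotvec(rv*k/n)
    print(np.round(np.r_[Q.inv().apply((T-p)/n),rv/n],4).tolist())
print('pos',s['eef_pos'].round(1),'rpy',np.degrees(s['tcp_rot']).round(1),'F',s['contact_force'].round(1),'q6',s['qpos'][5].round(2),'open',round(s['opening'],2),'g',round(s['grasp_force'],1),'t',s['clock'])
E
python3 go.py 518 434 200 190; python3 -m crank --help | head -5
```

```text
[0.13, -0.1619, 0.0101, -0.0, -0.0001, -0.5791]
[0.1974, -0.0643, 0.0101, -0.0, -0.0001, -0.5791]
[0.2004, 0.0542, 0.01, -0.0, -0.0001, -0.5791]
[0.1381, 0.155, 0.01, -0.0, -0.0001, -0.5791]
[0.0308, 0.2053, 0.01, -0.0, -0.0001, -0.5791]
pos [ 255.3 -570.3  250. ] rpy [-180.    -0.    24.1] F [-1.1  0.7 -0.6] q6 -0.0 open 1.0 g 0.0 t 0.3invalid input: not JSON, or not a number
```

```bash

python3 -m crank '[[0.13,-0.162,0.01,0,0,-0.579,0],[0.13,-0.162,0.01,0,0,-0.579,0],[0.13,-0.162,0.01,0,0,-0.579,0],[0.13,-0.162,0.01,0,0,-0.579,0],[0.13,-0.162,0.01,0,0,-0.579,0]]' 40
python3 -m crank '[[0.197,-0.064,0.01,0,0,-0.579,0],[0.197,-0.064,0.01,0,0,-0.579,0],[0.197,-0.064,0.01,0,0,-0.579,0],[0.197,-0.064,0.01,0,0,-0.579,0],[0.197,-0.064,0.01,0,0,-0.579,0]]'
python3 -m crank '[[0.2,0.054,0.01,0,0,-0.579,0],[0.2,0.054,0.01,0,0,-0.579,0],[0.2,0.054,0.01,0,0,-0.579,0],[0.2,0.054,0.01,0,0,-0.579,0],[0.2,0.054,0.01,0,0,-0.579,0]]'
python3 -m crank '[[0.138,0.155,0.01,0,0,-0.579,0],[0.138,0.155,0.01,0,0,-0.579,0],[0.138,0.155,0.01,0,0,-0.579,0],[0.138,0.155,0.01,0,0,-0.579,0],[0.138,0.155,0.01,0,0,-0.579,0]]'
python3 -m crank '[[0.031,0.205,0.01,0,0,-0.579,0],[0.031,0.205,0.01,0,0,-0.579,0],[0.031,0.205,0.01,0,0,-0.579,0],[0.031,0.205,0.01,0,0,-0.579,0],[0.031,0.205,0.01,0,0,-0.579,0]]'
python3 go.py 518 434 66 189
```

```text
clock: 0.8
eef_pos: [307.7, -364.9, 239.8]
tcp_rot: [-3.139, -0.002, 1.006]
contact_force: [-0.2, 0.4, -0.3]
opening: 1.006
grasp_force: 0.0
clock: 1.3
eef_pos: [360.9, -165.5, 230.2]
tcp_rot: [3.142, -0.001, 1.586]
contact_force: [-0.2, -0.3, -0.4]
opening: 0.999
grasp_force: 0.0
clock: 1.8
eef_pos: [414.5, 34.8, 220.5]
tcp_rot: [3.14, 0.0, 2.164]
contact_force: [0.4, 0.1, -0.6]
opening: 0.997
grasp_force: 0.0
clock: 2.3
eef_pos: [467.7, 235.5, 210.3]
tcp_rot: [3.139, 0.001, 2.741]
contact_force: [0.7, -0.4, 0.0]
opening: 0.999
grasp_force: 0.0
clock: 2.8
eef_pos: [519.7, 436.0, 199.7]
tcp_rot: [3.14, 0.002, -2.965]
contact_force: [-0.1, -0.5, -0.3]
opening: 0.998
grasp_force: 0.0
[0.0022, -0.0019, 0.1337, 0.0014, 0.0016, 0.02]
pos [519.7 436.  199.7] rpy [ 1.799e+02  1.000e-01 -1.699e+02] F [-0.1 -0.5 -0.3] q6 -1.05 open 1.0 g 0.0 t 2.8
```

```bash

python3 -m crank '[[0.002,-0.002,0.134,0,0,0.02,0],[0.002,-0.002,0.134,0,0,0.02,0],[0.002,-0.002,0.134,0,0,0.02,0],[0.002,-0.002,0.134,0,0,0.02,0],[0.002,-0.002,0.134,0,0,0.02,0]]'
python3 -m crank '[[0,0,0,0,0,0,0.5],[0,0,0,0,0,0,0.7],[0,0,0,0,0,0,1],[0,0,0,0,0,0,1],[0,0,0,0,0,0,1]]' 50
python3 -m crank '[[0,0,0,0,0,0,1],[0,0,0,0,0,0,1],[0,0,0,0,0,0,1],[0,0,0,0,0,0,1],[0,0,0,0,0,0,1]]' 50
python3 - <<'E'
from h import *
t=grab('top');s=grab('side')
a=cv2.resize(t['image'][180:280,100:200,::-1],None,fx=4,fy=4,interpolation=cv2.INTER_CUBIC)
b=cv2.resize(s['image'][260:360,180:280,::-1],None,fx=4,fy=4,interpolation=cv2.INTER_CUBIC)
cv2.imwrite('pics/d.png',np.hstack([a,b]))
E
```

```text
clock: 3.3
eef_pos: [516.9, 429.2, 66.7]
tcp_rot: [-3.141, -0.001, -2.99]
contact_force: [1.3, -0.2, 0.5]
opening: 1.002
grasp_force: 0.0
clock: 3.8
eef_pos: [516.3, 431.4, 67.2]
tcp_rot: [3.14, 0.001, -2.988]
contact_force: [-3.1, 8.1, 0.0]
opening: 0.182
grasp_force: 48.6
clock: 4.3
eef_pos: [516.2, 431.7, 67.1]
tcp_rot: [3.14, 0.001, -2.988]
contact_force: [-2.6, 4.9, 3.9]
opening: 0.184
grasp_force: 49.1
```

View pics/d.png

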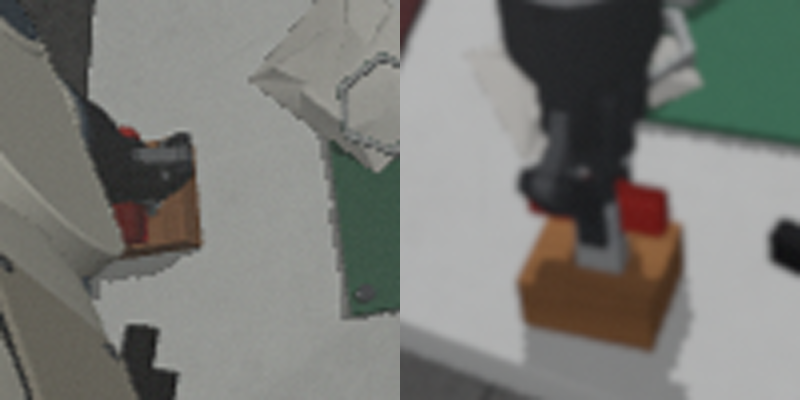

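Gripped at about 15.6 mm, as expected for the 16 mm handle. I'll lift it and check where the handle sits in the grip.

```bash

python3 -m crank '[[0,0,-0.06,0,0,0,1],[0,0,-0.124,0,0,0,1],[0,0,-0.124,0,0,0,1],[0,0,-0.124,0,0,0,1],[0,0,-0.124,0,0,0,1]]' 60
cat > kofs.py <<'E'
from h import *
st=r.sense();p=np.array(st['eef_pos']);M=R.from_euler('xyz',st['tcp_rot'])
for n in('side','top'):
    f=grab(n);hs=cv2.cvtColor(f['image'].copy(),cv2.COLOR_RGB2HSV)
    m=cv2.inRange(hs,np.array([0,140,60]),np.array([6,255,255]))|cv2.inRange(hs,np.array([174,140,60]),np.array([180,255,255]))
    c=proj(f,p);mk=np.zeros_like(m);cv2.circle(mk,tuple(int(v) for v in c),45,255,-1);m&=mk
    ys,xs=np.nonzero(m)
    C=np.array([proj(f,p+M.apply([a,b,cc])) for a in(-37,37) for b in(-8,8) for cc in(-12,12)])
    ax=proj(f,p+M.apply([10,0,0]))-proj(f,p-M.apply([10,0,0]));g=np.linalg.norm(ax)/20;ax/=np.linalg.norm(ax)
    P=np.c_[xs,ys]@ax;Q=C@ax
    print(n,'len px',P.max()-P.min()+1,'pred',np.ptp(Q),'offset mm along tool x: centre',((P.max()+P.min())/2-(Q.max()+Q.min())/2)/g,'hi',(P.max()+.5-Q.max())/g,'lo',(P.min()-.5-Q.min())/g)
    nn=np.array([-ax[1],ax[0]])
    for s in(-1,1):
        k=np.abs(P-((Q.max()+Q.min())/2+s*12*1))>7
    save(f,[int(max(0,c[0]-50)),int(max(0,c[1]-50)),int(c[0]+50),int(c[1]+50)],4,f'k_{n}.png')
a=cv2.imread('pics/k_side.png');b=cv2.imread('pics/k_top.png');h=min(a.shape[0],b.shape[0])
cv2.imwrite('pics/k.png',np.hstack([a[:h],b[:h]]))
print(p.round(1),st['grasp_force'],st['contact_force'])
E
python3 kofs.py
```

```text
clock: 4.9
eef_pos: [515.8, 430.0, 190.1]
tcp_rot: [-3.141, -0.0, -2.987]
contact_force: [-0.5, 0.2, -1.3]
opening: 0.181
grasp_force: 62.9
side len px 37.64944062026427 pred 43.663240257945404 offset mm along tool x: centre -0.9775855686133045 hi -6.712751667712752 lo 4.757580530486143
top len px 32.45081119261906 pred 34.873502270278465 offset mm along tool x: centre -4.031646664779168 hi -6.832584231515651 lo -1.2307090980426851
[515.8 430.  190.1] 62.91952729225159 [-0.52325676  0.18301708 -1.31136216]
```

View pics/k.png

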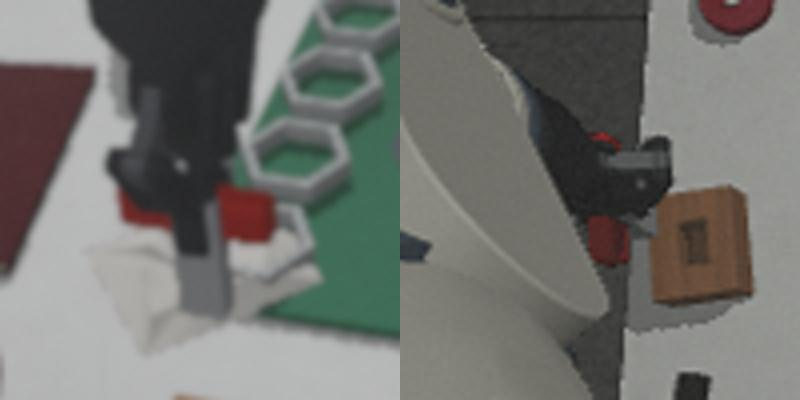

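The key hangs upright in the grip. In the side crop the shank's bottom runs from about (180,305) to (232,312). I'll compare that with the predicted shank corners, and measure the empty socket.

```bash
python3 - <<'E'
from h import *
st=r.sense();p=np.array(st['eef_pos']);M=R.from_euler('xyz',st['tcp_rot'])
f=grab('side');c=proj(f,p);o=np.array([int(c[0]-50),int(c[1]-50)])
for a in(-12,12):
  for b in(-7,7): print(a,b,((proj(f,p+M.apply([a,b,62]))-o+.5)*4).round(0))
for a in(-37,37):
  for b in(-8,8):
    for z in(-12,12):print('h',a,b,z,((proj(f,p+M.apply([a,b,z]))-o+.5)*4).round(0))
t=grab('top');c=proj(t,p);o=np.array([int(c[0]-50),int(c[1]-50)])
q=lambda X,Y,z:onz(t,o[0]+(X-400)/4-.375,o[1]+Y/4-.375,z).round(1)[:2]
S=np.array([q(*k,34) for k in[(651,199),(738,186),(751,295),(655,304)]],np.float32);print('stand top',S.tolist(),S.mean(0),cv2.minAreaRect(S))
S=np.array([q(*k,34) for k in[(680,222),(703,220),(707,261),(684,265)]],np.float32);print('socket',S.tolist(),S.mean(0),cv2.minAreaRect(S))
E
```

```text
-12 -7 [198. 288.]
-12 7 [188. 308.]
12 -7 [246. 296.]
12 7 [236. 316.]
h -37 -8 -12 [132. 161.]
h -37 -8 12 [139. 201.]
h -37 8 -12 [119. 184.]
h -37 8 12 [125. 223.]
h 37 -8 -12 [286. 184.]
h 37 -8 12 [289. 224.]
h 37 8 -12 [275. 207.]
h 37 8 12 [278. 248.]
stand top [[548.0999755859375, 463.5], [556.2999877929688, 406.29998779296875], [483.3999938964844, 393.3999938964844], [478.1000061035156, 455.79998779296875]] [516.475 429.75 ] ((516.692626953125, 428.5537414550781), (73.8733901977539, 62.605369567871094), 6.277311325073242)
socket [[532.4000244140625, 443.20001220703125], [533.5999755859375, 428.0], [506.20001220703125, 423.6000061035156], [503.70001220703125, 438.6000061035156]] [518.975 433.35 ] ((519.2532958984375, 433.39251708984375), (29.066316604614258, 15.206610679626465), 9.105856895446777)
```

```bash
python3 go.py 512.5 142.5 150 122
```

```text
[0.0233, -0.1416, 0.0194, -0.0016, -0.0007, 0.5833]
[-0.0585, -0.1311, 0.0192, -0.0016, -0.0007, 0.5833]
pos [515.2 429.6 188.3] rpy [-179.9   -0.2 -171.2] F [-0.  -0.3 -1.4] q6 -1.03 open 0.18 g 62.9 t 5.1
```

```bash

python3 -m crank '[[0.006,-0.03,0.004,0,0,0.13,1],[0.011,-0.06,0.008,0,0,0.26,1],[0.016,-0.09,0.013,0,0,0.39,1],[0.02,-0.12,0.017,0,0,0.5,1],[0.023,-0.142,0.02,0,0,0.583,1]]' 60
python3 -m crank '[[-0.015,-0.033,0.005,0,0,0.13,1],[-0.03,-0.066,0.01,0,0,0.27,1],[-0.045,-0.1,0.015,0,0,0.4,1],[-0.058,-0.131,0.02,0,0,0.52,1],[-0.058,-0.131,0.02,0,0,0.583,1]]'
python3 -m crank '[[0,0,0,0,0,0,1]]'
python3 go.py 512.5 142.5 106 122; python3 kofs.py
```

```text
clock: 5.6
eef_pos: [514.2, 284.4, 168.7]
tcp_rot: [-3.139, -0.001, 2.708]
contact_force: [0.1, 0.4, -1.0]
opening: 0.175
grasp_force: 62.8
clock: 6.1
eef_pos: [511.7, 139.5, 148.5]
tcp_rot: [-3.137, -0.0, 2.123]
contact_force: [-0.3, 0.4, -1.9]
opening: 0.175
grasp_force: 62.9
clock: 6.2
eef_pos: [512.8, 142.1, 149.3]
tcp_rot: [-3.14, -0.001, 2.127]
contact_force: [-0.3, -0.3, -1.7]
opening: 0.173
grasp_force: 62.9
[0.0005, 0.0, 0.0433, -0.0019, -0.0006, -0.0021]
pos [512.8 142.1 149.3] rpy [-179.9   -0.   121.9] F [-0.3 -0.3 -1.7] q6 -0.29 open 0.17 g 62.9 t 6.2
side len px 20.923973886259944 pred 26.558996450686834 offset mm along tool x: centre 1.1397528584282217 hi -10.994895110854394 lo 13.274400827710837
top len px 3.2270772812711357 pred 32.0613272702968 offset mm along tool x: centre -35.83784730185909 hi -69.59214948935579 lo -2.0835451143623835
[512.8 142.1 149.3] 62.86978483200073 [-0.26205116 -0.33626074 -1.70562615]
```

View pics/k.png

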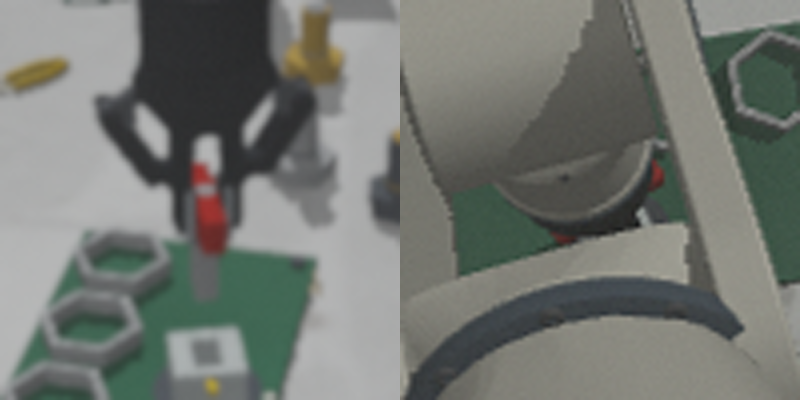

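The side crop shows the shank bottom at (205,298) lined up above the bore at (207,352). I'll go down and feel for it.

```bash

python3 -m crank '[[0,0,0.02,0,0,0,1],[0,0,0.043,0,0,0,1],[0,0,0.046,0,0,0,1],[0,0,0.048,0,0,0,1],[0,0,0.05,0,0,0,1]]' 60
python3 -m crank '[[0,0,0.002,0,0,0,1],[0,0,0.004,0,0,0,1],[0,0,0.004,0,0,0,1]]'
```

```text
clock: 6.8
eef_pos: [512.8, 143.7, 100.6]
tcp_rot: [-3.14, -0.001, 2.131]
contact_force: [-5.1, 2.0, 3.0]
opening: 0.177
grasp_force: 63.2
clock: 7.1
eef_pos: [512.9, 143.7, 96.8]
tcp_rot: [-3.141, -0.001, 2.13]
contact_force: [-3.0, 3.0, -1.7]
opening: 0.178
grasp_force: 62.1
```

The tip is already about 5 mm into the bore. I'll continue to the bottom.

```bash

python3 -m crank '[[0,0,0.005,0,0,0,1],[0,0,0.01,0,0,0,1],[0,0,0.015,0,0,0,1],[0,0,0.019,0,0,0,1],[0,0,0.021,0,0,0,1]]' 60
python3 -m crank '[[0,0,0,0,0,0,1],[0,0,0.001,0,0,0,1]]'
```

```text
clock: 7.6
eef_pos: [513.5, 144.2, 77.0]
tcp_rot: [3.141, -0.001, 2.13]
contact_force: [-13.3, 4.6, 40.4]
opening: 0.176
grasp_force: 68.3
clock: 7.8
eef_pos: [513.5, 144.2, 77.0]
tcp_rot: [3.141, -0.001, 2.13]
contact_force: [-14.2, 3.6, 40.2]
opening: 0.176
grasp_force: 68.2
```

```bash

python3 -m crank '[[0.0008,-0.0007,-0.0012,0,0,0,1],[0.0008,-0.0007,-0.0012,0,0,-0.15,1],[0.0008,-0.0007,-0.0012,0,0,-0.3,1],[0.0008,-0.0007,-0.0012,0,0,-0.4,1],[0.0008,-0.0007,-0.0012,0,0,-0.5,1]]' 80
python3 -c "from rig import r;print(r.sense()['wrist_torque'])"
python3 -m crank '[[0,0,0,0,0,-0.12,1],[0,0,0,0,0,-0.24,1],[0,0,0,0,0,-0.36,1],[0,0,0,0,0,-0.45,1],[0,0,0,0,0,-0.5,1]]'
python3 -c "from rig import r;print(r.sense()['wrist_torque'])"
```

```text
clock: 8.3
eef_pos: [511.4, 143.3, 77.2]
tcp_rot: [-3.14, -0.001, 2.634]
contact_force: [-10.6, -3.7, 19.0]
opening: 0.172
grasp_force: 81.0
[-0.83601992  1.85550488 -0.23292927]
clock: 8.8
eef_pos: [511.4, 142.4, 77.2]
tcp_rot: [-3.139, -0.002, 3.134]
contact_force: [-9.6, -9.4, 19.5]
opening: 0.176
grasp_force: 81.2
[-1.88173545  1.70716725 -0.2608681 ]
```

```bash

python3 -m crank '[[0.0005,-0.0007,0,0,0,-0.08,1],[0.0005,-0.0007,0,0,0,-0.16,1],[0.0005,-0.0007,0,0,0,-0.22,1],[0.0005,-0.0007,0,0,0,-0.26,1]]'
python3 -c "from rig import r;print(r.sense()['wrist_torque'])"
for i in 1 2 3; do python3 -m crank '[[0,0,0,0,0,-0.04,1],[0,0,0,0,0,-0.04,1]]' | sed -n '3,4p'
python3 -c "from rig import r;print(r.sense()['wrist_torque'])"; done
```

```text
clock: 9.2
eef_pos: [511.5, 141.7, 77.2]
tcp_rot: [-3.14, -0.001, -2.89]
contact_force: [-8.1, -9.6, 17.0]
opening: 0.173
grasp_force: 80.8
[-1.88008218  1.28521829 -0.25947528]
tcp_rot: [-3.14, -0.001, -2.851]
contact_force: [-7.6, -9.1, 17.6]
[-1.83715282  1.26087086 -0.1745617 ]
tcp_rot: [-3.14, -0.001, -2.811]
contact_force: [-6.5, -10.5, 16.5]
[-1.8448973   1.15848005 -0.11649915]
tcp_rot: [-3.14, -0.001, -2.772]
contact_force: [-6.6, -10.8, 16.5]
[-2.10405035  1.12886476 -0.6756019 ]
```

```bash

python3 -m crank '[[0,0,0,0,0,-0.03,1],[0,0,0,0,0,-0.03,1]]' | sed -n '3,4p'
python3 -c "from rig import r;print(r.sense()['wrist_torque'])"
python3 -m crank '[[0,0,0,0,0,0.08,1],[0,0,0,0,0,0.14,1]]' | sed -n '3,4p'
python3 -c "from rig import r;print(r.sense()['wrist_torque'])"
```

```text
tcp_rot: [-3.14, -0.001, -2.743]
contact_force: [-6.2, -10.9, 17.2]
[-2.11610543  1.1070399  -1.14231258]
tcp_rot: [-3.141, -0.0, -2.886]
contact_force: [-7.6, -2.3, 15.5]
[-0.33216881  1.35547021  0.07981317]
```

```bash

python3 -m crank '[[0,0,0.0,0,0,0,0.5],[0,0,0.0,0,0,0,0],[0,0,0.0,0,0,0,0],[0,0,0,0,0,0,0]]' 
python3 -m crank '[[0,0,-0.04,0,0,0,0],[0,0,-0.08,0,0,0,0],[0,0,-0.123,0,0,0,0],[0,0,-0.123,0,0,0,0]]' 
python3 go.py 547 -144 160 180
```

```text
clock: 10.6
eef_pos: [512.2, 142.9, 75.7]
tcp_rot: [-3.142, 0.001, -2.883]
contact_force: [-0.1, -0.6, -0.2]
opening: 0.844
grasp_force: 0.0
clock: 11.0
eef_pos: [515.2, 143.8, 204.0]
tcp_rot: [3.142, 0.009, -2.883]
contact_force: [1.6, 0.0, 0.6]
opening: 1.0
grasp_force: 0.0
[0.0216, -0.1432, 0.0218, 0.0006, 0.0047, 0.1293]
[0.0029, -0.1448, 0.0219, 0.0006, 0.0047, 0.1293]
pos [515.2 143.8 204. ] rpy [ 180.     0.5 -165.2] F [1.6 0.  0.6] q6 -1.56 open 1.0 g 0.0 t 11.0
```

```bash
python3 - <<'E'
from h import *
t=grab('top');np.save('t.npy',t,allow_pickle=True)
for k in t: 
    pass
L=[]
for roi in((395,178,430,213),(336,200,371,235),(332,230,367,265)):
    x0,y0,x1,y1=roi;L.append(cv2.resize(t['image'][y0:y1,x0:x1,::-1],(266,266),interpolation=cv2.INTER_CUBIC))
cv2.imwrite('pics/e.png',np.hstack(L))
E
```

```text
(no output)
```

View pics/e.png

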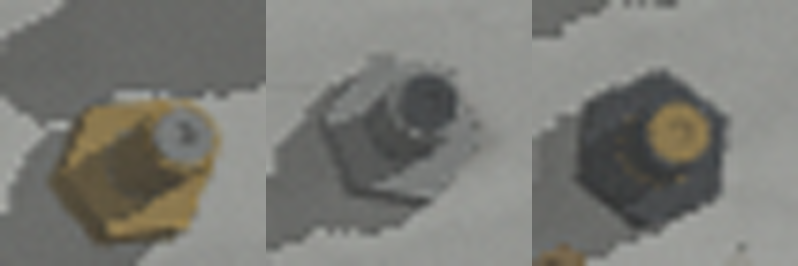

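```bash
cat > ang.py <<'E'
from h import *
t=np.load('t.npy',allow_pickle=True).item()
D={'brass':((395,178),[(85,102),(68,175),(110,228),(185,230)]),'steel':((336,200),[(115,60),(59,118),(86,188),(164,200),(214,130)]),'black':((332,230),[(128,72),(52,115),(50,175),(113,228),(185,195),(193,118)])}
for n,(o,P) in D.items():
    W=np.array([onz(t,o[0]+x/7.6-.43,o[1]+y/7.6-.43,20)[:2] for x,y in P])
    e=np.diff(W,axis=0);a=np.degrees(np.arctan2(e[:,1],e[:,0]))%60
    z=np.exp(6j*np.radians(a));print(n,W.round(0).tolist(),'edges',np.linalg.norm(e,axis=1).round(1),'corner angs',a.round(1),np.degrees(np.angle(z.sum()))/6)
for n,q in{'brass':((395,178),(180,137)),'steel':((336,200),(162,103)),'black':((332,230),(147,134))}.items():
    o,c=q;print(n,onz(t,o[0]+c[0]/7.6-.43,o[1]+c[1]/7.6-.43,65).round(1))
E
python3 ang.py
```

```text
brass [[617.0, -291.0], [590.0, -283.0], [571.0, -296.0], [570.0, -323.0]] edges [28.1 23.7 26.7] corner angs [43.1 34.7 27.9] -24.839617451744868
steel [[572.0, -139.0], [552.0, -118.0], [526.0, -126.0], [522.0, -153.0], [547.0, -172.0]] edges [29.5 26.6 27.7 31.4] corner angs [15.  18.5 20.6 22.7] 19.18711403179564
black [[487.0, -128.0], [472.0, -101.0], [451.0, -100.0], [432.0, -121.0], [444.0, -146.0], [470.0, -150.0]] edges [31.  20.9 28.  27.8 27.1] corner angs [58.6 55.7 48.7 53.6 51.2] -6.437368823589632
brass [ 592.8 -307.7   65. ]
steel [ 547.8 -145.3   65. ]
black [ 459.9 -125.7   65. ]
```

```bash

python3 -m crank '[[0.01,-0.05,0.005,0,0,-0.01,0],[0.02,-0.1,0.01,0,0,-0.03,0],[0.033,-0.142,0.02,0,0,-0.05,0],[0.033,-0.142,0.02,0,0,-0.07,0]]'  40
python3 go.py 547 -145 120 199
```

```text
clock: 11.45
eef_pos: [514.4, -7.2, 176.0]
tcp_rot: [3.141, -0.004, -2.816]
contact_force: [0.4, 0.1, 0.2]
opening: 1.001
grasp_force: 0.0
[0.013, -0.141, 0.0561, 0.0002, -0.0042, -0.0061]
pos [514.4  -7.2 176. ] rpy [ 180.    -0.2 -161.3] F [0.4 0.1 0.2] q6 -1.91 open 1.0 g 0.0 t 11.45
```

```bash

python3 -m crank '[[0.005,-0.05,0.015,0,0,0,0],[0.01,-0.1,0.03,0,0,0,0],[0.013,-0.136,0.056,0,0,0,0],[0.013,-0.136,0.056,0,0,0,0],[0.013,-0.136,0.056,0,0,0,0]]'
python3 go.py 547 -145 46 199
```

```text
clock: 11.95
eef_pos: [546.7, -135.8, 120.7]
tcp_rot: [3.139, -0.003, -2.815]
contact_force: [-0.2, 0.2, 0.2]
opening: 1.001
grasp_force: 0.0
[0.0024, -0.009, 0.0747, 0.0022, -0.0028, -0.005]
pos [ 546.7 -135.8  120.7] rpy [ 179.9   -0.2 -161.3] F [-0.2  0.2  0.2] q6 -2.14 open 1.0 g 0.0 t 11.95
```

```bash

python3 -m crank '[[0.002,-0.009,0,0,0,0,0],[0.002,-0.009,0.035,0,0,0,0],[0.002,-0.009,0.0745,0,0,0,0],[0.002,-0.009,0.0745,0,0,0,0],[0.002,-0.009,0.0745,0,0,0,0]]'
python3 -m crank '[[0,0,0,0,0,0,0.4],[0,0,0,0,0,0,0.6],[0,0,0,0,0,0,0.8],[0,0,0,0,0,0,1],[0,0,0,0,0,0,1]]' 40
python3 -m crank '[[0,0,-0.04,0,0,0,1],[0,0,-0.08,0,0,0,1],[0,0,-0.08,0,0,0,1]]' 50
python3 go.py 607.4 116.5 125 189.3
```

```text
clock: 12.45
eef_pos: [548.8, -144.2, 48.6]
tcp_rot: [3.141, -0.001, -2.812]
contact_force: [0.4, -0.1, 0.4]
opening: 0.999
grasp_force: 0.0
clock: 12.95
eef_pos: [549.3, -145.2, 48.9]
tcp_rot: [-3.141, 0.001, -2.813]
contact_force: [-1.6, -1.1, 7.8]
opening: 0.294
grasp_force: 38.8
clock: 13.25
eef_pos: [551.8, -145.8, 132.8]
tcp_rot: [-3.137, 0.007, -2.813]
contact_force: [0.5, -0.7, -1.4]
opening: 0.288
grasp_force: 49.9
[-0.0686, 0.1152, 0.0038, -0.0019, 0.0034, 0.0829]
[-0.0588, 0.1205, 0.0038, -0.0019, 0.0034, 0.0829]
pos [ 551.8 -145.8  132.8] rpy [-179.8    0.4 -161.2] F [ 0.5 -0.7 -1.4] q6 -2.16 open 0.29 g 49.9 t 13.25
```

```bash

python3 -m crank '[[-0.023,0.038,0,0,0,0.04,1],[-0.046,0.077,0,0,0,0.06,1],[-0.069,0.115,0.002,0,0,0.083,1],[-0.069,0.115,0.004,0,0,0.083,1]]' 50
python3 -m crank '[[-0.02,0.04,0,0,0,0.04,1],[-0.04,0.08,0,0,0,0.06,1],[-0.059,0.12,0.004,0,0,0.083,1],[-0.059,0.12,0.004,0,0,0.083,1],[-0.059,0.12,0.004,0,0,0.083,1]]'
python3 go.py 607.4 116.5 125 189.3
cat > dv.py <<'E'
from h import *
import sys
st=r.sense();p=np.array(st['eef_pos']);M=R.from_euler('xyz',st['tcp_rot']);b=float(sys.argv[1])
f=grab('side');c=proj(f,p+[0,0,-30]);o=np.array([int(c[0]-40),int(c[1]-40)])
save(f,[o[0],o[1],o[0]+80,o[1]+80],7,'dv.png')
pp=lambda P:((proj(f,P)-o+.5)*7).round(0)
a0=float(sys.argv[2])
for z in(b,b-20):
    print('hex z',-z,[pp(p+np.r_[27.7*np.cos(np.radians(a0+60*k)),27.7*np.sin(np.radians(a0+60*k)),-z]).tolist() for k in range(6)],'per mm x',(pp(p+[10,0,-z])-pp(p+[0,0,-z]))/10,'y',(pp(p+[0,10,-z])-pp(p+[0,0,-z]))/10)
E
python3 dv.py 49 9.3
```

```text
clock: 13.65
eef_pos: [577.5, -9.5, 123.2]
tcp_rot: [3.14, 0.0, -2.894]
contact_force: [0.1, -0.4, -2.3]
opening: 0.293
grasp_force: 50.2
clock: 14.15
eef_pos: [604.3, 117.4, 118.8]
tcp_rot: [-3.141, -0.002, -2.977]
contact_force: [0.4, -1.2, -2.1]
opening: 0.291
grasp_force: 50.5
[-0.0028, -0.0014, -0.0062, -0.0003, -0.0019, 0.0022]
pos [604.3 117.4 118.8] rpy [-1.800e+02 -1.000e-01 -1.706e+02] F [ 0.4 -1.2 -2.1] q6 -1.55 open 0.29 g 50.5 t 14.15
hex z -49.0 [[216.0, 322.0], [233.0, 362.0], [304.0, 371.0], [357.0, 340.0], [338.0, 300.0], [269.0, 292.0]] per mm x [-2.4 -0.6] y [-1.1  1.4]
hex z -29.0 [[213.0, 278.0], [229.0, 318.0], [302.0, 327.0], [355.0, 295.0], [336.0, 257.0], [266.0, 248.0]] per mm x [-2.5 -0.5] y [-1.2  1.4]
```

View pics/dv.png

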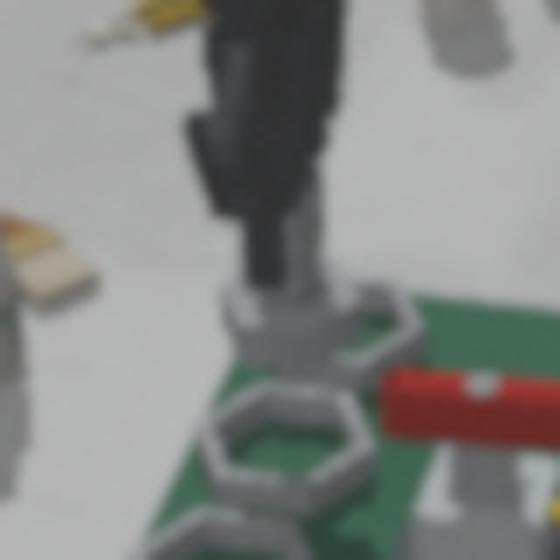

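```bash

python3 -m crank '[[-0.0048,-0.0018,0,0,0,0,1],[-0.0048,-0.0018,0.02,0,0,0,1],[-0.0048,-0.0018,0.042,0,0,0,1],[-0.0048,-0.0018,0.045,0,0,0,1],[-0.0048,-0.0018,0.047,0,0,0,1]]'
for i in 1 2 3; do python3 -m crank '[[0,0,0.002,0,0,0,1],[0,0,0.002,0,0,0,1]]' | sed -n '2,4p'; done
```

```text
clock: 14.7
eef_pos: [610.1, 114.8, 72.7]
tcp_rot: [-3.142, -0.001, -2.981]
contact_force: [0.6, 0.6, -1.9]
opening: 0.291
grasp_force: 50.5
eef_pos: [610.7, 115.7, 71.7]
tcp_rot: [3.142, 0.001, -2.98]
contact_force: [-0.6, 0.6, -2.2]
eef_pos: [610.3, 115.9, 69.3]
tcp_rot: [3.142, 0.001, -2.979]
contact_force: [0.9, -0.6, -2.1]
eef_pos: [610.0, 115.9, 66.9]
tcp_rot: [3.142, -0.0, -2.979]
contact_force: [-0.3, 0.5, -2.4]
```

It's below rim height with no contact, so I'll continue to the floor.

```bash

for i in 1 2; do python3 -m crank '[[0,0,0.002,0,0,0,1],[0,0,0.004,0,0,0,1]]' | sed -n '2,4p'; done
for i in 1 2; do python3 -m crank '[[0,0,0.0015,0,0,0,1],[0,0,0.0015,0,0,0,1]]' | sed -n '2,4p'; done
```

```text
eef_pos: [610.2, 115.9, 62.9]
tcp_rot: [3.142, 0.0, -2.979]
contact_force: [0.3, 0.5, -2.7]
eef_pos: [610.1, 115.9, 58.7]
tcp_rot: [3.142, -0.0, -2.979]
contact_force: [0.8, -0.5, -2.0]
eef_pos: [610.0, 115.8, 57.2]
tcp_rot: [-3.142, -0.0, -2.979]
contact_force: [0.5, -0.2, -2.7]
eef_pos: [610.3, 115.8, 57.0]
tcp_rot: [-3.142, 0.0, -2.979]
contact_force: [-2.9, -0.5, 8.6]
```

Die home: it touches the floor at z = 57 as predicted. Releasing, then on to black.

```bash

python3 -m crank '[[0,0,-0.001,0,0,0,0.3],[0,0,-0.001,0,0,0,0.3],[0,0,-0.001,0,0,0,0.3],[0,0,-0.001,0,0,0,0.3]]'
python3 -m crank '[[0,0,-0.04,0,0,0,0.3],[0,0,-0.08,0,0,0,0],[0,0,-0.1,0,0,0,0],[0,0,-0.1,0,0,0,0]]'
python3 go.py 459.5 -126 150 173.6
```

```text
clock: 16.5
eef_pos: [610.2, 115.9, 56.9]
tcp_rot: [3.142, 0.0, -2.979]
contact_force: [-1.2, 0.8, -0.1]
opening: 0.697
grasp_force: 0.0
clock: 16.9
eef_pos: [612.2, 116.3, 160.4]
tcp_rot: [3.141, 0.006, -2.979]
contact_force: [-0.3, 0.9, -1.3]
opening: 1.001
grasp_force: 0.0
[0.0949, -0.1072, 0.0046, 0.0005, 0.0029, 0.1369]
[0.0794, -0.1192, 0.005, 0.0005, 0.0029, 0.1369]
pos [612.2 116.3 160.4] rpy [ 180.     0.3 -170.7] F [-0.3  0.9 -1.3] q6 -1.55 open 1.0 g 0.0 t 16.9
```

```bash

python3 -m crank '[[0.03,-0.035,0.002,0,0,0.04,0],[0.06,-0.07,0.003,0,0,0.08,0],[0.095,-0.107,0.005,0,0,0.137,0],[0.095,-0.107,0.005,0,0,0.137,0],[0.095,-0.107,0.005,0,0,0.137,0]]'
cat > dies.py <<'E'
from h import *
for n in('top','side'):
    f=grab(n)
    roi=(325,180,440,310) if n=='top' else (290,140,400,225)
    for b in blobs(f,(10,90,70),(30,255,255),roi,6):
        print(n,'orange/yellow area',b[0],'px',np.round(b[1:3],1),'z65',onz(f,b[1],b[2],65).round(1)[:2])
    x0,y0,x1,y1=roi
    cv2.imwrite(f'pics/dies_{n}.png',cv2.resize(f['image'][y0:y1,x0:x1,::-1],None,fx=4,fy=4,interpolation=cv2.INTER_CUBIC))
E
python3 dies.py; python3 go.py 459.5 -126 120 173.6
```

```text
clock: 17.4
eef_pos: [532.8, -5.9, 151.2]
tcp_rot: [3.141, -0.001, -3.118]
contact_force: [0.4, 0.5, -0.3]
opening: 1.001
grasp_force: 0.0
top orange/yellow area 101.5 px [411.6 200.5] z65 [ 579.8 -289.4]
side orange/yellow area 106.5 px [313.4 163.3] z65 [ 562.7 -220.6]
side orange/yellow area 7.0 px [336.  183.9] z65 [ 457.8 -119.5]
[0.0777, -0.1194, 0.0315, 0.0002, 0.0, 0.1372]
pos [534.1  -4.7 151.6] rpy [ 180.     0.  -178.5] F [0.5 1.  0.1] q6 -1.61 open 1.0 g 0.0 t 17.5
```

```bash

python3 -m crank '[[0.025,-0.04,0.01,0,0,0.04,0],[0.05,-0.08,0.02,0,0,0.08,0],[0.078,-0.119,0.0315,0,0,0.137,0],[0.078,-0.119,0.0315,0,0,0.137,0],[0.078,-0.119,0.0315,0,0,0.137,0]]'
python3 -m crank '[[0,0,0,0,0,0,0]]' >/dev/null
python3 go.py 459.2 -126 48 173.6
```

```text
clock: 18.0
eef_pos: [459.1, -126.1, 120.2]
tcp_rot: [3.141, -0.0, 3.029]
contact_force: [0.3, -0.1, -0.4]
opening: 1.005
grasp_force: 0.0
[0.001, -0.0009, 0.0727, 0.0001, 0.0012, 0.0015]
pos [ 460.2 -125.2  120.7] rpy [1.800e+02 1.000e-01 1.737e+02] F [0.4 0.4 1. ] q6 -1.73 open 1.0 g 0.0 t 18.1
```

```bash

python3 -m crank '[[0.0005,-0.0005,0.035,0,0,0,0],[0.0005,-0.0005,0.072,0,0,0,0],[0.0005,-0.0005,0.072,0,0,0,0],[0.0005,-0.0005,0.072,0,0,0,0]]'
python3 -m crank '[[0,0,0,0,0,0,0.4],[0,0,0,0,0,0,0.6],[0,0,0,0,0,0,0.8],[0,0,0,0,0,0,1],[0,0,0,0,0,0,1]]' 40
python3 -m crank '[[0,0,-0.04,0,0,0,1],[0,0,-0.1,0,0,0,1],[0,0,-0.1,0,0,0,1],[0,0,-0.1,0,0,0,1]]' 50
python3 go.py 594.4 197.4 140 189.3
```

```text
clock: 18.5
eef_pos: [458.7, -125.4, 48.6]
tcp_rot: [3.141, -0.001, 3.032]
contact_force: [-0.6, 0.3, 1.0]
opening: 1.002
grasp_force: 0.0
clock: 19.0
eef_pos: [458.7, -126.6, 49.2]
tcp_rot: [-3.141, 0.001, 3.03]
contact_force: [-0.8, 1.2, 8.5]
opening: 0.293
grasp_force: 39.0
clock: 19.4
eef_pos: [459.3, -126.8, 150.2]
tcp_rot: [-3.141, 0.004, 3.03]
contact_force: [0.3, 0.3, -2.5]
opening: 0.288
grasp_force: 49.8
[-0.049, 0.1687, 0.0052, -0.0006, 0.002, -0.1372]
[-0.0716, 0.1604, 0.0052, -0.0006, 0.002, -0.1372]
pos [ 459.3 -126.8  150.2] rpy [-180.     0.2  173.6] F [ 0.3  0.3 -2.5] q6 -1.73 open 0.29 g 49.8 t 19.4
```

```bash

python3 -m crank '[[-0.012,0.042,0,0,0,-0.04,1],[-0.025,0.085,0,0,0,-0.08,1],[-0.037,0.128,0,0,0,-0.12,1],[-0.049,0.1685,0.005,0,0,-0.137,1],[-0.049,0.1685,0.005,0,0,-0.137,1]]' 50
python3 -m crank '[[-0.018,0.04,0,0,0,-0.04,1],[-0.036,0.08,0,0,0,-0.08,1],[-0.054,0.12,0,0,0,-0.12,1],[-0.0716,0.16,0.005,0,0,-0.137,1],[-0.0716,0.16,0.005,0,0,-0.137,1]]' 
python3 -m crank '[[0,0,0.02,0,0,0,1],[0,0,0.02,0,0,0,1]]'
python3 go.py 595 197 75 189.3; python3 dv.py 49 9.3
```

```text
clock: 19.9
eef_pos: [526.2, 39.4, 141.1]
tcp_rot: [3.141, -0.002, -3.113]
contact_force: [-0.1, -0.2, -1.7]
opening: 0.29
grasp_force: 50.1
clock: 20.4
eef_pos: [593.9, 200.9, 135.9]
tcp_rot: [3.141, -0.001, -2.976]
contact_force: [0.9, -0.1, -1.5]
opening: 0.289
grasp_force: 50.3
clock: 20.6
eef_pos: [590.3, 195.9, 114.3]
tcp_rot: [-3.14, -0.007, -2.979]
contact_force: [-0.9, -0.2, -1.5]
opening: 0.289
grasp_force: 50.4
[-0.0051, 0.0003, 0.0393, -0.0014, -0.0071, -0.0]
pos [590.3 195.9 114.3] rpy [-179.9   -0.4 -170.7] F [-0.9 -0.2 -1.5] q6 -1.41 open 0.29 g 50.4 t 20.6
hex z -49.0 [[217.0, 317.0], [234.0, 362.0], [309.0, 373.0], [366.0, 337.0], [347.0, 292.0], [274.0, 282.0]] per mm x [-2.5 -0.7] y [-1.2  1.6]
hex z -29.0 [[213.0, 272.0], [230.0, 317.0], [306.0, 327.0], [364.0, 291.0], [345.0, 247.0], [271.0, 238.0]] per mm x [-2.5 -0.6] y [-1.3  1.6]
```

View pics/dv.png

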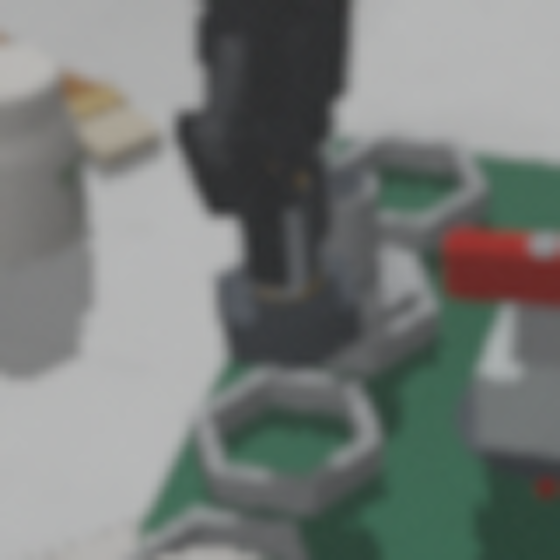

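The black foot's left corner is at (218,280) and its right at (362,300), within about 1 mm of the prediction. Descending.

```bash

python3 -m crank '[[-0.005,0.0003,0,0,0,0,1],[-0.005,0.0003,0.015,0,-0.003,0,1],[-0.005,0.0003,0.03,0,-0.004,0,1],[-0.005,0.0003,0.039,0,-0.004,0,1],[-0.005,0.0003,0.039,0,-0.004,0,1]]'
for i in 1 2 3 4; do python3 -m crank '[[0,0,0.002,0,0,0,1],[0,0,0.002,0,0,0,1]]' | sed -n '2,4p'; done
```

```text
clock: 21.15
eef_pos: [597.1, 197.8, 77.9]
tcp_rot: [-3.141, 0.001, -2.98]
contact_force: [0.2, -0.1, -1.6]
opening: 0.291
grasp_force: 50.4
eef_pos: [598.3, 198.4, 77.8]
tcp_rot: [3.142, 0.004, -2.979]
contact_force: [0.6, -0.2, -2.2]
eef_pos: [598.2, 198.5, 75.7]
tcp_rot: [3.142, 0.004, -2.979]
contact_force: [0.3, -0.7, -1.9]
eef_pos: [598.0, 198.4, 73.3]
tcp_rot: [-3.142, 0.004, -2.979]
contact_force: [0.3, 0.1, -1.3]
eef_pos: [598.0, 198.4, 71.3]
tcp_rot: [3.142, 0.004, -2.979]
contact_force: [-0.1, -0.2, -1.8]
```

```bash

python3 -m crank '[[0.0027,-0.0008,-0.001,0,0.004,0,1],[0.0027,-0.0008,-0.001,0,0.004,0,1]]'
for i in 1 2 3 ; do python3 -m crank '[[0,0,0.002,0,0,0,1],[0,0,0.002,0,0,0,1]]' | sed -n '2,4p'; done
```

```text
clock: 22.15
eef_pos: [595.3, 197.0, 72.5]
tcp_rot: [-3.142, -0.001, -2.979]
contact_force: [0.4, -1.0, -1.0]
opening: 0.291
grasp_force: 50.4
eef_pos: [595.4, 197.1, 70.2]
tcp_rot: [-3.142, -0.0, -2.979]
contact_force: [0.0, 0.6, -2.2]
eef_pos: [595.3, 197.1, 68.2]
tcp_rot: [-3.142, -0.001, -2.979]
contact_force: [-1.2, 0.7, -0.6]
eef_pos: [595.2, 197.1, 66.0]
tcp_rot: [-3.142, -0.001, -2.979]
contact_force: [-1.0, 0.7, -2.0]
```

Dropping in.

```bash

for i in 1 2; do python3 -m crank '[[0,0,0.002,0,0,0,1],[0,0,0.004,0,0,0,1]]' | sed -n '2,4p'; done
for i in 1 2; do python3 -m crank '[[0,0,0.0012,0,0,0,1],[0,0,0.0012,0,0,0,1]]' | sed -n '2,4p'; done
```

```text
eef_pos: [595.3, 197.1, 62.3]
tcp_rot: [-3.142, -0.001, -2.979]
contact_force: [-2.8, 0.1, 0.4]
eef_pos: [595.2, 197.1, 58.2]
tcp_rot: [-3.142, -0.001, -2.979]
contact_force: [-4.1, 0.0, 1.7]
eef_pos: [595.3, 197.2, 57.4]
tcp_rot: [3.142, -0.001, -2.979]
contact_force: [-5.1, 0.2, 3.8]
eef_pos: [595.3, 197.3, 57.3]
tcp_rot: [3.142, -0.001, -2.979]
contact_force: [-9.3, -0.5, 15.4]
```

```bash

python3 -m crank '[[0,0,-0.001,0,0,0,0.3],[0,0,-0.001,0,0,0,0.3],[0,0,-0.001,0,0,0,0.3],[0,0,-0.001,0,0,0,0.3]]'
python3 -m crank '[[0,0,-0.04,0,0,0,0.3],[0,0,-0.08,0,0,0,0],[0,0,-0.1,0,0,0,0],[0,0,-0.1,0,0,0,0]]'
python3 dies.py
python3 go.py 592.5 -309 150 155
```

```text
clock: 23.95
eef_pos: [595.9, 197.2, 57.0]
tcp_rot: [3.142, 0.001, -2.979]
contact_force: [-0.2, -0.2, 0.2]
opening: 0.702
grasp_force: 0.0
clock: 24.35
eef_pos: [597.7, 197.8, 160.5]
tcp_rot: [3.141, 0.006, -2.979]
contact_force: [0.9, 0.3, -0.1]
opening: 1.004
grasp_force: 0.0
top orange/yellow area 38.5 px [416.6 204.8] z65 [ 568.4 -301.4]
top orange/yellow area 35.0 px [353.6 286.6] z65 [ 361.8 -127.8]
top orange/yellow area 34.5 px [408.9 194.4] z65 [ 596.2 -283.5]
side orange/yellow area 119.0 px [312.8 163.4] z65 [ 564.2 -219.4]
side orange/yellow area 45.0 px [294.5 142.3] z65 [ 677.4 -349.7]
[0.0283, -0.1663, 0.0023, 0.0001, 0.0002, 0.1995]
[-0.0053, -0.1686, 0.0023, 0.0001, 0.0002, 0.1995]
[-0.0386, -0.1642, 0.0023, 0.0001, 0.0002, 0.1995]
pos [595.6 197.1 157. ] rpy [ 180.     0.  -170.7] F [-0.3  0.6 -0.2] q6 -1.42 open 1.0 g 0.0 t 24.45
```

```bash

python3 -m crank '[[0.007,-0.042,0,0,0,0.05,0],[0.014,-0.084,0,0,0,0.1,0],[0.021,-0.126,0,0,0,0.15,0],[0.0283,-0.1663,0.002,0,0,0.2,0],[0.0283,-0.1663,0.002,0,0,0.2,0]]' 40
python3 -m crank '[[0,-0.042,0,0,0,0.05,0],[-0.002,-0.084,0,0,0,0.1,0],[-0.003,-0.126,0,0,0,0.15,0],[-0.005,-0.169,0.002,0,0,0.2,0],[-0.005,-0.169,0.002,0,0,0.2,0]]'
python3 -m crank '[[-0.01,-0.041,0,0,0,0.05,0],[-0.02,-0.082,0,0,0,0.1,0],[-0.03,-0.123,0.01,0,0,0.15,0],[-0.0386,-0.164,0.02,0,0,0.2,0],[-0.0386,-0.164,0.02,0,0,0.2,0]]'
python3 -m crank '[[0,0,0,0,0,0,0]]' >/dev/null
python3 go.py 592.5 -309 48 155
python3 - <<'E'
from h import *
f=grab('side');t=grab('top')
a=cv2.resize(f['image'][:,:,::-1],(533,400));b=cv2.resize(t['image'][170:240,380:427,::-1],(267,400))
cv2.imwrite('pics/g.png',np.hstack([a,b]))
E
```

```text
clock: 24.95
eef_pos: [593.0, 24.3, 152.9]
tcp_rot: [-3.14, -0.004, 3.099]
contact_force: [-0.6, 0.7, 0.2]
opening: 0.999
grasp_force: 0.0
clock: 25.45
eef_pos: [592.4, -144.3, 151.4]
tcp_rot: [-3.141, -0.002, 2.899]
contact_force: [0.2, 0.4, 1.1]
opening: 1.003
grasp_force: 0.0
clock: 25.95
eef_pos: [590.9, -311.9, 130.2]
tcp_rot: [-3.141, -0.003, 2.7]
contact_force: [-0.3, 0.8, -0.2]
opening: 1.001
grasp_force: 0.0
[-0.0016, -0.0002, 0.0832, 0.0006, -0.003, -0.0018]
pos [ 591.3 -308.3  131.2] rpy [180.   -0.2 154.9] F [0.7 0.3 0.6] q6 -1.62 open 1.0 g 0.0 t 26.05
```

View pics/g.png

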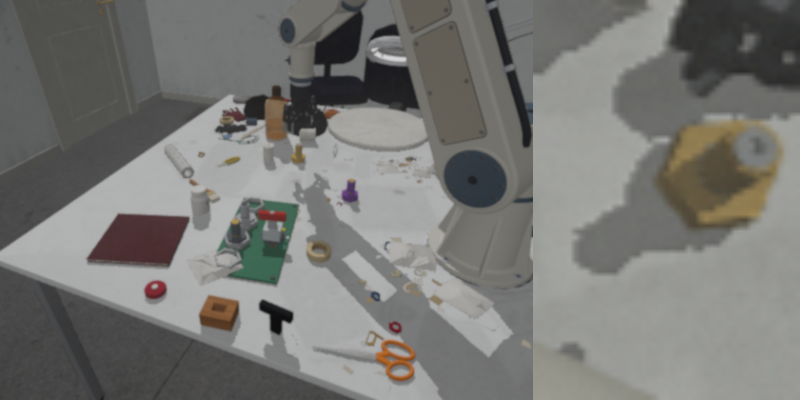

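Brass sits at side (313,153) and top (419,196), unmoved. The gripper is near it but I'm not sure it's directly above, so I'll check the projections. No copper die is in view.

```bash
python3 - <<'E'
from h import *
s=grab('side');t=grab('top')
for P in([592.5,-309,65],[592.5,-309,0],[585,-300,65],[591.3,-308.3,131]):print(P,proj(s,P).round(1),proj(t,P).round(1))
# foot corners and stem top in top view
m=blobs(s,(10,90,70),(30,255,255),(300,140,330,185),6);print(m)
o=(380,170);k=47/267
for q in[(688,122),(660,180),(692,225),(755,218)]: print(onz(t,o[0]+(q[0]-533)*k,o[1]+q[1]*70/400,20).round(1))
E
```

```text
[592.5, -309, 65] [313.4 150.7] [418.8 195.7]
[592.5, -309, 0] [312.8 167.4] [410.6 201.3]
[585, -300, 65] [314.6 152.1] [415.6 198.5]
[591.3, -308.3, 131] [314.3 132.8] [427.9 189.7]
[(119.0, 312.80252100840335, 163.36834733893556, ((313.0, 162.0), (16.0, 12.0), 90.0))]
[ 616.  -295.3   20. ]
[ 587.7 -279.7   20. ]
[ 565.7 -293.2   20. ]
[ 568.8 -323.5   20. ]
```

```bash

python3 -m crank '[[-0.001,-0.0002,0.04,0,-0.002,0,0],[-0.001,-0.0002,0.083,0,-0.002,0,0],[-0.001,-0.0002,0.083,0,-0.002,0,0],[-0.001,-0.0002,0.083,0,-0.002,0,0]]'
python3 -m crank '[[0,0,0,0,0,0,0.4],[0,0,0,0,0,0,0.6],[0,0,0,0,0,0,0.8],[0,0,0,0,0,0,1],[0,0,0,0,0,0,1]]' 40
python3 -m crank '[[0,0,-0.04,0,0,0,1],[0,0,-0.09,0,0,0,1],[0,0,-0.09,0,0,0,1],[0,0,-0.09,0,0,0,1]]' 50
python3 go.py 621.5 36 130 190
```

```text
clock: 26.65
eef_pos: [592.8, -308.7, 50.3]
tcp_rot: [3.141, 0.001, 2.705]
contact_force: [0.6, -0.7, 0.4]
opening: 0.997
grasp_force: 0.0
clock: 27.15
eef_pos: [593.4, -309.9, 51.2]
tcp_rot: [3.142, 0.003, 2.704]
contact_force: [-1.5, 0.2, 7.2]
opening: 0.292
grasp_force: 38.9
clock: 27.55
eef_pos: [593.2, -310.0, 141.4]
tcp_rot: [-3.141, 0.004, 2.704]
contact_force: [-0.4, -0.0, -2.7]
opening: 0.287
grasp_force: 49.7
[0.0605, 0.1627, 0.0054, -0.0007, 0.0021, -0.3062]
[0.0087, 0.1733, 0.0056, -0.0007, 0.0021, -0.3062]
pos [ 593.2 -310.   141.4] rpy [-180.     0.3  154.9] F [-0.4 -0.  -2.7] q6 -1.62 open 0.29 g 49.7 t 27.55
```

```bash

python3 -m crank '[[0.015,0.04,0,0,0,-0.08,1],[0.03,0.081,0,0,0,-0.16,1],[0.045,0.122,0,0,0,-0.24,1],[0.0605,0.163,0.005,0,0,-0.306,1],[0.0605,0.163,0.005,0,0,-0.306,1]]' 50
python3 -m crank '[[0.002,0.043,0,0,0,-0.08,1],[0.004,0.086,0,0,0,-0.16,1],[0.006,0.13,0,0,0,-0.24,1],[0.0087,0.173,0.005,0,0,-0.306,1],[0.0087,0.173,0.005,0,0,-0.306,1]]' 
python3 -m crank '[[0,0,0.02,0,0,0,1],[0,0,0.02,0,0,0,1],[0,0,0.02,0,0,0,1],[0,0,0.02,0,0,0,1]]'
python3 go.py 621.5 36 76 190
```

```text
clock: 28.05
eef_pos: [605.2, -131.3, 132.2]
tcp_rot: [3.14, -0.003, 3.015]
contact_force: [-0.1, -0.4, -2.2]
opening: 0.29
grasp_force: 50.0
clock: 28.55
eef_pos: [619.9, 40.4, 127.6]
tcp_rot: [3.141, -0.001, -2.962]
contact_force: [0.2, -0.7, -2.1]
opening: 0.292
grasp_force: 50.3
clock: 28.95
eef_pos: [621.1, 35.5, 109.9]
tcp_rot: [-3.14, 0.001, -2.969]
contact_force: [-0.0, -0.2, -2.2]
opening: 0.288
grasp_force: 50.4
[-0.0004, 0.0005, 0.0339, -0.0012, 0.0013, -0.0016]
pos [621.1  35.5 109.9] rpy [-1.799e+02  1.000e-01 -1.701e+02] F [-0.  -0.2 -2.2] q6 -1.69 open 0.29 g 50.4 t 28.95
```

```bash

python3 -m crank '[[0,0,0.015,0,0,0,1],[0,0,0.03,0,0,0,1],[0,0,0.034,0,0,0,1],[0,0,0.034,0,0,0,1]]'
for i in 1 2 3 4; do python3 -m crank '[[0,0,0.002,0,0,0,1],[0,0,0.002,0,0,0,1]]' | sed -n '2,4p'; done
```

```text
clock: 29.35
eef_pos: [620.2, 36.1, 74.3]
tcp_rot: [-3.141, -0.001, -2.968]
contact_force: [-0.2, -0.8, -1.8]
opening: 0.29
grasp_force: 50.4
eef_pos: [621.4, 36.3, 73.9]
tcp_rot: [-3.14, 0.002, -2.967]
contact_force: [0.8, -0.6, -2.1]
eef_pos: [621.2, 36.3, 71.9]
tcp_rot: [-3.14, 0.002, -2.967]
contact_force: [0.3, -1.1, -2.6]
eef_pos: [621.1, 36.3, 69.7]
tcp_rot: [-3.14, 0.002, -2.967]
contact_force: [0.6, -1.5, -2.1]
eef_pos: [621.2, 36.3, 67.6]
tcp_rot: [-3.14, 0.002, -2.967]
contact_force: [-0.2, 0.6, -2.9]
```

In with no contact. Lowering it home.

```bash

python3 -m crank '[[0,0,0.002,0,0,0,1],[0,0,0.004,0,0,0,1]]' | sed -n '2,4p'
for i in 1 2; do python3 -m crank '[[0,0,0.002,0,0,0,1],[0,0,0.002,0,0,0,1]]' | sed -n '2,4p'; done
for i in 1 2; do python3 -m crank '[[0,0,0.001,0,0,0,1],[0,0,0.001,0,0,0,1]]' | sed -n '2,4p'; done
```

```text
eef_pos: [621.2, 36.3, 63.7]
tcp_rot: [-3.14, 0.002, -2.967]
contact_force: [-0.3, -0.1, -2.4]
eef_pos: [621.1, 36.3, 61.5]
tcp_rot: [-3.14, 0.001, -2.967]
contact_force: [-0.2, -0.2, -3.0]
eef_pos: [621.1, 36.3, 59.6]
tcp_rot: [-3.14, 0.001, -2.967]
contact_force: [0.7, 0.3, -2.4]
eef_pos: [621.3, 36.3, 59.2]
tcp_rot: [-3.14, 0.002, -2.967]
contact_force: [-1.2, 0.1, 3.9]
eef_pos: [621.4, 36.4, 59.1]
tcp_rot: [-3.14, 0.002, -2.967]
contact_force: [-4.0, 0.5, 13.1]
```

Brass is home. Release, rise, and head for the key.

```bash

python3 -m crank '[[0,0,-0.001,0,0,0,0.3],[0,0,-0.001,0,0,0,0.3],[0,0,-0.001,0,0,0,0.3],[0,0,-0.001,0,0,0,0.3]]'
python3 -m crank '[[0,0,-0.04,0,0,0,0.3],[0,0,-0.08,0,0,0,0],[0,0,-0.12,0,0,0,0],[0,0,-0.14,0,0,0,0],[0,0,-0.14,0,0,0,0]]'
python3 - <<'E'
from h import *
f=grab('side');t=grab('top')
a=cv2.resize(t['image'][20:400,100:480,::-1],(400,400));b=cv2.resize(f['image'][180:280,210:310,::-1],(400,400),interpolation=cv2.INTER_CUBIC)
cv2.imwrite('pics/m.png',np.hstack([a,b]))
for n,ff in(('top',t),('side',f)):
    print(n,[(b[0],np.round(b[1:3])) for b in blobs(ff,(3,110,60),(11,255,255),(0,100,560,420),25)])
E
python3 go.py 512.5 142.5 200 194.6
```

```text
clock: 31.55
eef_pos: [621.2, 36.2, 58.7]
tcp_rot: [-3.14, 0.002, -2.967]
contact_force: [0.5, 0.1, -0.1]
opening: 0.699
grasp_force: 0.0
clock: 32.05
eef_pos: [623.0, 36.5, 202.4]
tcp_rot: [-3.14, 0.008, -2.967]
contact_force: [0.8, 0.9, 0.1]
opening: 1.0
grasp_force: 0.0
top [(629.0, array([144., 374.]))]
side []
[0.0883, 0.1233, -0.0017, -0.0012, 0.0017, -0.0806]
pos [620.8  36.4 198.6] rpy [-1.799e+02  1.000e-01 -1.700e+02] F [-0.5  0.5 -0.5] q6 -1.69 open 1.0 g 0.0 t 32.15
```

View pics/m.png

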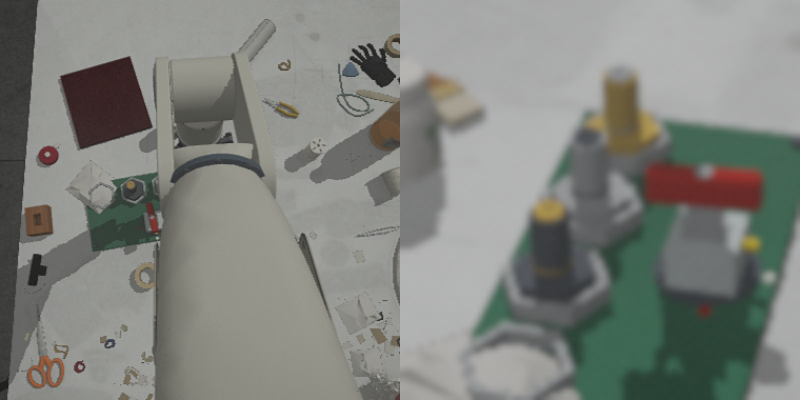

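All three dies stand home: brass (622,110), steel (590,175) and black (548,240). The lock's pointer is at the white dot (770,277), and I see no copper die. Going back to the key.

```bash

python3 -m crank '[[0.029,0.041,0,0,0,-0.08,0],[0.058,0.082,0,0,0,-0.08,0],[0.088,0.123,0,0,0,-0.08,0],[0.088,0.123,0,0,0,-0.08,0],[0.088,0.123,0,0,0,-0.08,0]]' 50
python3 -m crank '[[0,0,0,0,0,0,0]]' >/dev/null
python3 -c "
from h import *
s=grab('side');print(onz(s,286-.1,223-.1,90))"
python3 go.py 512.2 142.7 76 194.6
```

```text
clock: 32.65
eef_pos: [511.6, 142.9, 197.2]
tcp_rot: [-3.14, -0.001, -2.885]
contact_force: [0.7, 0.0, 0.1]
opening: 1.003
grasp_force: 0.0
[509.89760801 149.85031905  90.        ]
[0.0011, 0.0015, 0.1218, -0.0015, 0.0008, -0.0012]
pos [513.5 141.7 197.8] rpy [-179.9    0.  -165.5] F [-0.   0.2  0.3] q6 -1.56 open 1.0 g 0.0 t 32.8
```

```bash

python3 -m crank '[[0.001,0.001,0.04,0,0,0,0],[0.001,0.001,0.08,0,0,0,0],[0.001,0.001,0.115,0,0,0,0],[0.001,0.001,0.1215,0,0,0,0],[0.001,0.001,0.1215,0,0,0,0]]'
python3 -m crank '[[0,0,0,0,0,0,0.5],[0,0,0,0,0,0,0.7],[0,0,0,0,0,0,0.9],[0,0,0,0,0,0,1],[0,0,0,0,0,0,1]]' 50
python3 -m crank '[[0,0,0,0,0,0,1],[0,0,0,0,0,0,1]]' 80
```

```text
clock: 33.3
eef_pos: [511.8, 142.0, 76.1]
tcp_rot: [-3.14, -0.001, -2.889]
contact_force: [-0.1, 0.7, 0.8]
opening: 0.999
grasp_force: 0.0
clock: 33.8
eef_pos: [512.4, 143.1, 77.8]
tcp_rot: [-3.14, 0.003, -2.887]
contact_force: [-1.5, -0.4, 7.5]
opening: 0.182
grasp_force: 48.4
clock: 34.0
eef_pos: [512.4, 143.0, 77.9]
tcp_rot: [-3.14, 0.003, -2.887]
contact_force: [-1.9, -0.8, 7.0]
opening: 0.174
grasp_force: 77.7
```

```bash

W='from rig import r;s=r.sense();print(s["wrist_torque"].round(2))'
python3 -m crank '[[0,0,0,0,0,0.13,1],[0,0,0,0,0,0.26,1],[0,0,0,0,0,0.39,1],[0,0,0,0,0,0.5,1],[0,0,0,0,0,0.6,1]]' 80 | sed -n '2,4p'; python3 -c "$W"
python3 -m crank '[[0,0,0,0,0,0.13,1],[0,0,0,0,0,0.26,1],[0,0,0,0,0,0.39,1],[0,0,0,0,0,0.5,1],[0,0,0,0,0,0.6,1]]' | sed -n '2,4p'; python3 -c "$W"
python3 -m crank '[[0,0,0,0,0,0.1,1],[0,0,0,0,0,0.2,1],[0,0,0,0,0,0.28,1],[0,0,0,0,0,0.34,1],[0,0,0,0,0,0.34,1]]' | sed -n '2,4p'; python3 -c "$W"
```

```text
eef_pos: [512.2, 143.1, 77.9]
tcp_rot: [3.141, 0.002, 2.792]
contact_force: [-2.8, 0.3, 8.2]
[0.13 0.36 0.2 ]
eef_pos: [512.6, 143.5, 77.9]
tcp_rot: [3.139, 0.002, 2.192]
contact_force: [-0.7, 3.1, 6.1]
[0.5  0.15 0.27]
eef_pos: [513.0, 143.6, 77.9]
tcp_rot: [3.138, 0.001, 1.855]
contact_force: [-0.3, 4.1, 5.4]
[ 0.63 -0.02  0.11]
```

```bash

W='from rig import r;s=r.sense();print(s["tcp_rot"][2].round(3),s["wrist_torque"].round(2))'
for i in 1 2 3 4 5; do python3 -m crank '[[0,0,0,0,0,0.035,1],[0,0,0,0,0,0.035,1]]' >/dev/null; python3 -c "$W";done
```

```text
1.821 [ 0.66 -0.01  0.09]
1.786 [ 0.61 -0.    0.14]
1.751 [ 0.63 -0.04  0.15]
1.717 [ 0.66 -0.09  0.45]
1.683 [ 0.84 -0.06  1.04]
```

Torque climbs at the clockwise stop. Backing off into the play and lifting the key out.

```bash

python3 -m crank '[[0,0,0,0,0,-0.08,1],[0,0,0,0,0,-0.14,1],[0,0,0,0,0,-0.14,1]]' | sed -n '3,4p'
python3 -m crank '[[0,0,-0.008,0,0,0,1],[0,0,-0.016,0,0,0,1],[0,0,-0.024,0,0,0,1],[0,0,-0.032,0,0,0,1]]' 
python3 -m crank '[[0,0,-0.04,0,0,0,1],[0,0,-0.08,0,0,0,1],[0,0,-0.08,0,0,0,1],[0,0,-0.08,0,0,0,1]]' 
python3 go.py 518 433 190 189
```

```text
tcp_rot: [3.138, 0.001, 1.824]
contact_force: [-0.4, 0.4, 6.4]
clock: 37.2
eef_pos: [511.5, 142.7, 109.8]
tcp_rot: [3.141, 0.001, 1.821]
contact_force: [-0.8, 0.2, -0.8]
opening: 0.174
grasp_force: 78.5
clock: 37.6
eef_pos: [511.7, 142.9, 190.1]
tcp_rot: [3.139, 0.001, 1.821]
contact_force: [0.1, -0.0, -1.4]
opening: 0.173
grasp_force: 78.7
[0.1398, 0.0389, -0.0, 0.0007, 0.0016, -0.7389]
[0.0771, 0.1229, 0.0001, 0.0007, 0.0016, -0.7389]
pos [511.7 142.9 190.1] rpy [1.798e+02 1.000e-01 1.043e+02] F [ 0.1 -0.  -1.4] q6 0.02 open 0.17 g 78.7 t 37.6
```

```bash

python3 -m crank '[[0.035,0.01,0,0,0,-0.14,1],[0.07,0.02,0,0,0,-0.28,1],[0.105,0.03,0,0,0,-0.42,1],[0.14,0.039,0,0,0,-0.56,1],[0.14,0.039,0,0,0,-0.7,1]]' 80
python3 -m crank '[[0.02,0.03,0,0,0,-0.14,1],[0.04,0.06,0,0,0,-0.28,1],[0.06,0.1,0,0,0,-0.42,1],[0.077,0.123,0,0,0,-0.56,1],[0.077,0.123,0,0,0,-0.7,1]]' 
python3 -m crank '[[0,0,0.03,0,0,-0.08,1],[0,0,0.06,0,0,-0.08,1],[0,0,0.06,0,0,-0.08,1],[0,0,0.06,0,0,-0.08,1]]' 
python3 go.py 518.2 432.7 104 189.5
```

```text
clock: 38.1
eef_pos: [513.9, 291.5, 187.2]
tcp_rot: [-3.141, 0.0, 2.529]
contact_force: [0.1, -0.8, -1.0]
opening: 0.174
grasp_force: 78.7
clock: 38.6
eef_pos: [522.6, 436.0, 186.5]
tcp_rot: [-3.14, -0.001, -3.054]
contact_force: [0.7, -0.7, -1.3]
opening: 0.173
grasp_force: 78.8
clock: 39.0
eef_pos: [523.1, 432.2, 127.5]
tcp_rot: [-3.139, -0.001, -2.983]
contact_force: [0.6, 0.3, -0.5]
opening: 0.173
grasp_force: 78.7
[0.0047, 0.0013, 0.0235, -0.003, -0.0015, -0.007]
pos [523.1 432.2 127.5] rpy [-1.798e+02 -1.000e-01 -1.709e+02] F [ 0.6  0.3 -0.5] q6 -1.04 open 0.17 g 78.7 t 39.0
```

```bash

python3 -m crank '[[0.0047,0.0013,0.01,0,0,-0.007,1],[0.0047,0.0013,0.023,0,0,-0.007,1],[0.0047,0.0013,0.023,0,0,-0.007,1],[0.0047,0.0013,0.023,0,0,-0.007,1]]'
for i in 1 2 3 4; do python3 -m crank '[[0,0,0.003,0,0,0,1],[0,0,0.003,0,0,0,1]]' | sed -n '2,4p'; done
```

```text
clock: 39.4
eef_pos: [519.0, 433.5, 105.7]
tcp_rot: [-3.14, 0.001, -2.975]
contact_force: [0.7, 0.0, -1.8]
opening: 0.176
grasp_force: 78.7
eef_pos: [519.3, 433.6, 102.9]
tcp_rot: [-3.141, 0.002, -2.975]
contact_force: [-0.5, -0.6, -2.4]
eef_pos: [519.1, 433.4, 99.5]
tcp_rot: [-3.14, 0.001, -2.975]
contact_force: [0.7, -0.5, -0.2]
eef_pos: [519.6, 434.1, 97.1]
tcp_rot: [-3.141, 0.003, -2.976]
contact_force: [-0.0, 2.3, -0.2]
eef_pos: [519.2, 434.1, 93.6]
tcp_rot: [-3.141, 0.002, -2.976]
contact_force: [-0.2, 3.2, -2.5]
```

Entering the socket at z = 93.6 against the expected contact height of 98. Lowering to the floor.

```bash

python3 -m crank '[[0,0.0005,0.006,0,0,0,1],[0,0.0005,0.012,0,0,0,1],[0,0.0005,0.018,0,0,0,1],[0,0.0005,0.022,0,0,0,1]]'
for i in 1 2 3; do python3 -m crank '[[0,0,0.0015,0,0,0,1],[0,0,0.0015,0,0,0,1]]' | sed -n '2,4p'; done
```

```text
clock: 40.6
eef_pos: [519.0, 434.2, 71.1]
tcp_rot: [-3.141, 0.001, -2.975]
contact_force: [-0.4, 3.8, 1.0]
opening: 0.173
grasp_force: 79.1
eef_pos: [518.9, 434.2, 69.8]
tcp_rot: [-3.141, 0.001, -2.975]
contact_force: [-0.4, 5.3, -4.5]
eef_pos: [519.2, 434.2, 68.8]
tcp_rot: [-3.141, 0.002, -2.975]
contact_force: [-1.1, 4.9, -3.1]
eef_pos: [519.4, 434.2, 68.0]
tcp_rot: [-3.141, 0.002, -2.975]
contact_force: [-1.5, 3.5, 3.7]
```

```bash

python3 -m crank '[[0,0,0.0005,0,0,0,1],[0,0,0,0,0,0,0.5],[0,0,0,0,0,0,0],[0,0,0,0,0,0,0],[0,0,0,0,0,0,0]]'
python3 -m crank '[[0,0,-0.04,0,0,0,0],[0,0,-0.08,0,0,0,0],[0,0,-0.12,0,0,0,0],[0,0,-0.16,0,0,0,0],[0,0,-0.19,0,0,0,0]]'
python3 -m crank '[[0.05,-0.05,0,0,0,0,0],[0.09,-0.1,0,0,0,0,0],[0.13,-0.15,0,0,0,0,0],[0.15,-0.2,0,0,0,0,0],[0.15,-0.2,0,0,0,0,0]]' | sed -n '2,4p'
python3 - <<'E'
from h import *
f=grab('side');t=grab('top')
a=cv2.resize(f['image'][180:360,190:350,::-1],(400,450),interpolation=cv2.INTER_CUBIC);b=cv2.resize(t['image'][120:300,110:270,::-1],(400,450),interpolation=cv2.INTER_CUBIC)
cv2.imwrite('pics/z.png',np.hstack([a,b]))
E
```

```text
clock: 41.7
eef_pos: [519.0, 433.5, 67.0]
tcp_rot: [-3.14, 0.001, -2.975]
contact_force: [0.8, 0.4, 0.1]
opening: 0.842
grasp_force: 0.0
clock: 42.2
eef_pos: [519.2, 434.3, 260.1]
tcp_rot: [-3.141, 0.003, -2.975]
contact_force: [0.8, 0.3, -0.3]
opening: 1.001
grasp_force: 0.0
eef_pos: [403.1, 211.7, 257.1]
tcp_rot: [-3.14, 0.002, -2.974]
contact_force: [1.0, -1.0, 0.7]
```

View pics/z.png

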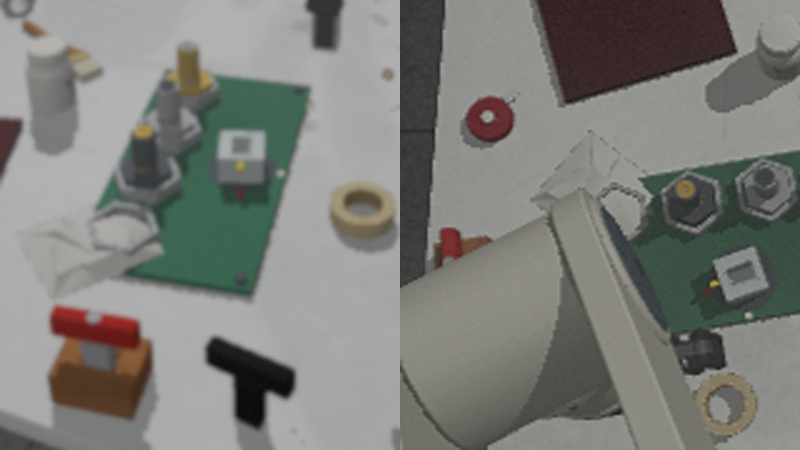

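The dies are home in their nests and the pointer (713,284) meets the red dot. The key is upright and fully down in its stand at (97,340), and the bystanders have not moved. Handing in.

```bash
python3 -c "
from rig import sign_off;print(sign_off())"
```

```text
the job is handed in; nothing more can be done
None
```

The job is done and handed in: the lock was opened with the key, the three eyelet dies on the bench (brass, steel and black; no copper die was there) were set fully home in nests 0, 1 and 2, the lock was turned back clockwise to its stop, and the key was returned fully down in its stand.

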